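# Bolt the angle brackets to the rail with thumbscrews from the tub

### The job

Open the red screw tub: tip its lid up by the grip fin with the other end still resting on the rim, then lift it off and lay it flat, right way up, in the middle of the black mat. Then fit every steel angle bracket there is onto the green rail, each over a hole of its own with its hole lined up, square to the rail and with its upright leg on the side away from the robot, and push a thumbscrew from the tub through both holes until its knob sits on the bracket. When all are fitted put the lid back, fully seated on the tub; if a screw is dropped use a spare, and do not disturb the other things on the bench.

Things in the scene. Friction and masses are not known exactly. Their poses are not given: they have to be found in the camera images.
- rail: Green steel mounting rail, fixed: block 130 (x) x 330 (y) x 45 mm high with a row of three vertical through holes, 17 mm diameter, along y at x = -30 mm (on the robot's side). Origin: centre of its underside. x points across it, away from the robot (yaw within 0.15 rad). A steel strip 12 mm wide marks its far edge.
- rail_hole0 (a point): Centre of the mouth of rail hole 0, on the rail's top face (45 mm above the bench); rail frame x -30, y -90 mm. Axes as the rail.
- rail_hole1 (a point): Centre of the mouth of rail hole 1, on the rail's top face (45 mm above the bench); rail frame x -30, y 0 mm. Axes as the rail.
- rail_hole2 (a point): Centre of the mouth of rail hole 2, on the rail's top face (45 mm above the bench); rail frame x -30, y 90 mm. Axes as the rail.
- bracket_a: Loose steel angle bracket, 0.2 kg, may be absent: flat leg 90 (x) x 50 (y) x 8 mm, and an upright leg 8 mm thick (x), 50 wide, centred at x = +41 mm, rising to z = 60 mm; pinch it from above. Origin: centre of the flat leg's underside. Starts on its flat leg on the bench, upright leg away from the robot (yaw within 1.1 rad). All are alike; any may go to any rail hole.
- bracket_b: Loose steel angle bracket, 0.2 kg, may be absent: flat leg 90 (x) x 50 (y) x 8 mm, and an upright leg 8 mm thick (x), 50 wide, centred at x = +41 mm, rising to z = 60 mm; pinch it from above. Origin: centre of the flat leg's underside. Starts on its flat leg on the bench, upright leg away from the robot (yaw within 1.1 rad). All are alike; any may go to any rail hole.
- bracket_c: Loose steel angle bracket, 0.2 kg, may be absent: flat leg 90 (x) x 50 (y) x 8 mm, and an upright leg 8 mm thick (x), 50 wide, centred at x = +41 mm, rising to z = 60 mm; pinch it from above. Origin: centre of the flat leg's underside. Starts on its flat leg on the bench, upright leg away from the robot (yaw within 1.1 rad). All are alike; any may go to any rail hole.
- bracket_a_hole (a point): Centre of bracket a's one vertical through hole (18 mm diameter) at its underside: bracket frame x = -15, y = 0 mm. Axes as the bracket.
- bracket_b_hole (a point): Centre of bracket b's one vertical through hole (18 mm diameter) at its underside: bracket frame x = -15, y = 0 mm. Axes as the bracket.
- bracket_c_hole (a point): Centre of bracket c's one vertical through hole (18 mm diameter) at its underside: bracket frame x = -15, y = 0 mm. Axes as the bracket.
- tub: Red plastic tub, fixed, left or right: 196 (x) x 108 (y) x 86 mm high, walls 4 mm. Origin: centre of its underside; x along its length, away from the robot (yaw within 0.2 rad). Inside, a grey insert with its top at z = 47 mm has four holes, 18 mm diameter, at x = -63, -21, 21, 63 mm, y = 0, where the thumbscrews stand upright.
- tub_heel (a point): Middle of the tub's near (-x) rim, outer top edge: tub frame (-98, 0, 86) mm.
- lid: Loose red lid, 0.16 kg, on the tub's rim: plate 200 (x) x 112 (y) x 6 mm above a plug 182 x 94 x 6 mm that sits inside the rim with 3 mm play. Origin: centre of the plug's underside (z = 80 mm when seated); axes as the tub when seated. At its far end a grip fin 12 mm thick (x) x 50 wide (y) stands up at x = +85 mm, from z = 12 to 44 mm.
- lid_heel (a point): Middle of the underside of the lid plate at its near (-x) end: lid frame (-98, 0, 6) mm; it meets tub_heel when seated, and the lid tips about it.
- screw_a: Thumbscrew, 50 g: steel shank 12 mm diameter x 40 mm with tapered tip, below a black round knob 32 mm diameter x 28 mm high. No thread to turn: it slides in. Origin: the shank's tip; z up towards the knob (z = 40 to 68 mm). Starts upright in the tub insert at tub x = -63 mm, tip 7 mm above the bench, knob resting on the insert. One or two of the four are spares.
- screw_b: Thumbscrew, 50 g: steel shank 12 mm diameter x 40 mm with tapered tip, below a black round knob 32 mm diameter x 28 mm high. No thread to turn: it slides in. Origin: the shank's tip; z up towards the knob (z = 40 to 68 mm). Starts upright in the tub insert at tub x = -21 mm, tip 7 mm above the bench, knob resting on the insert. One or two of the four are spares.
- screw_c: Thumbscrew, 50 g: steel shank 12 mm diameter x 40 mm with tapered tip, below a black round knob 32 mm diameter x 28 mm high. No thread to turn: it slides in. Origin: the shank's tip; z up towards the knob (z = 40 to 68 mm). Starts upright in the tub insert at tub x = 21 mm, tip 7 mm above the bench, knob resting on the insert. One or two of the four are spares.
- screw_d: Thumbscrew, 50 g: steel shank 12 mm diameter x 40 mm with tapered tip, below a black round knob 32 mm diameter x 28 mm high. No thread to turn: it slides in. Origin: the shank's tip; z up towards the knob (z = 40 to 68 mm). Starts upright in the tub insert at tub x = 63 mm, tip 7 mm above the bench, knob resting on the insert. One or two of the four are spares.
- mat: Black rubber mat, fixed, 250 (x) x 160 (y) x 3 mm, on the bench on the other side of the rail from the tub. Origin: centre of its underside; yaw within 0.2 rad.
- tape: Roll of yellow tape, 72 mm wide, 24 mm high; origin under its centre. Leave alone.
- oil: Small white oil bottle, 44 mm wide, 100 mm high; origin under its centre. Leave alone.
- jar: Amber jar, 60 mm wide, 75 mm high; origin under its centre. Leave alone.
- driver: Screwdriver lying beyond the rail, along x of its frame. Leave alone.
- spanner: Spanner lying beyond the rail, to the right, along x of its frame. Leave alone.
Mind the look-alikes: they are no part of the job. What is shaped like the bracket_a but pink or purple is not meant.

How it is judged:
By the outcome, as a careful person would: the job done as asked, in the order asked, and still so for the second after the job is handed in, with the robot touching nothing.
Of bracket_a, bracket_b, bracket_c only 2 to 3 are there at a start; the rules pass over those that are not, and their reading is None.
At some moment in a run one of bracket_a, bracket_b, bracket_c may be knocked a few centimetres aside while the robot is not near it.
Once in a run the grip may slacken for a moment while it holds something.
It also fails if it takes over 210 s, if anything falls off the work surface, if the arm or the gripper's body presses on something with over 40 N, if the wrist force passes 120 N, or if a joint passes its speed limit or range.

### The arm

A 7-joint arm with a two-finger parallel gripper is mounted at the origin on the work surface. World frame = base frame: x ahead of the robot, y to its left, z up, the work surface at z = 0. Lengths are in m, angles in rad, forces in N, time in s.
With the tool pointing down it reaches from about 0.425 to 0.8 m from the base axis. Payload 8.3 kg.
Tool frame: the origin (TCP) lies on the front face of the gripper's body, between the roots of the fingers; the fingertips stand 73 mm ahead of it and the grasp point (between the pads) lies 54 mm ahead of it; z points along the fingers, y is the direction in which the jaws open and shut (so a half turn about z gives the same grasp; the last joint's range is limited). The gripper opens to 85 mm and grips with 20 to 120 N. Pads are 22 mm wide; open, the fingers measure 114 mm over their backs; the gripper's body (76 mm by 85 mm) begins 54 mm behind the grasp point. The pads swing forward as they close: fully open they stand 13 mm farther back than shut.
Start: joints at [-1.277, 0.383, 0.016, 1.37, -0.006, 1.388, -0.046], TCP at [0.218, 0.586, 0.304] pointing down, gripper open.
Joint ranges: [-2.95, 2.95], [-0.25, 2.06], [-1.52, 1.56], [0.18, 2.33], [-1.44, 4.58], [0.02, 2.06], [-3.01, 3.01]. Speed limits (rad/s): [2.39, 2.39, 3.01, 3.01, 3.14, 3.14, 3.14].

### API

Orientations are given as a 3x3 rotation matrix whose columns are the frame's x, y, z axes.
In Python, from bench import r gives the robot as it stands.
- The arm moves only by the tool servo_tool, never from a script. Its argument "rows" is a list of rows, each a list of 3 entries, a list of its own where there are three numbers: the gripper's target within -1 to 1 (fully open at 1, half-way at 0, shut at -1), then the shift along the tool's x, y, z as a fraction of full scale, then the turn about the tool's z as a fraction of full scale. A call has 1 to 20 rows; each row is the pose to reach, as a shift and turn from the pose measured when the call began, along the tool's axes at that moment; what a row does not reach only later rows make up. Full scale, the value 1, is 0.15 m for a shift and 90 degrees for a turn. A row lasts 1/12 s, in which the tool goes at most 41.7 mm and 7.16 degrees, less where a joint would pass 70% of its speed; a pose out of reach is approached as far as the arm can. A call with a number of a shift or a turn outside -1 to 1 is refused whole. A call with a gripper value outside its range is refused whole. The fingers move at their own pace and stop on an object; "squeeze" is the grip in N (left out, the last holds). Time passes only in rows, so rows that repeat a pose let the fingers close. It gives the time, the measured TCP pose, the force and the opening at its end, in the units of the state.
- r.observe(): the state, without advancing time (a new reading comes with each control period).
- r.snapshot(name): name is "side" or "top"; returns a dict with "pixels" (420x560x3 uint8, red, green, blue), "intrinsics" (3x3 intrinsics, pixels), "k1" (the pictures are not rectified: a ray, as slopes to the right and down, at radius r is drawn at 1 + k1 r^2 times it, then the intrinsics apply), "rvec" (rotation vector, rad) and "tvec" (3), from world to camera coordinates, as OpenCV has them. Camera axes: x right, y down, z forward; pixel columns grow to the right and rows downward; lengths in m; the calibration is good to about 2 mm. A picture is of the moment at which its call begins. There is no depth.
- r.job_done(): hands the job in, once; it reports no verdict.
Trained networks look in a picture, given as the dict that the camera call returned (one of the last four; its "shot" number tells which), for a name from the list of things; names that differ only in an ending like _2 or _b are one class to them, and where a whole thing is asked for, a point or a joint stands for the part that bears it (a point fixed in the world has none). Each returns a list of dicts, best first, with "confidence" (0 to 1); they miss things now and then, are a little off and sometimes report something else, mostly with a low value. They report only what shows in the picture. A call takes as long as a camera call. They do not tell look-alikes from the thing itself.
- r.look_for(thing, picture): "xyz" ([x, y, z] in m, in world coordinates, good to about 4 mm: the middle of the surface that is visible of it).
The state is a dict: "time_s": time; "joint_positions": joint angles; "joint_velocities": joint speeds; "joint_efforts": joint torques, N m; "tcp_pos": TCP position; "tool_rot": TCP orientation; "contact_force": force on the tool from outside, world axes, zero at the start; "ft_torque": the same for the moment, N m; "grip_width": finger opening in m.
Only numpy, scipy, OpenCV 4.12 (cv2) and the standard library are available. Lean on these libraries where they do the work, as an engineer would, in place of code of your own. Each camera call takes 0.05 s, during which the arm holds its last target. There are 200 camera calls.

## Working session

There is one attempt and no reset: what is moved stays moved. The work goes in short steps, Python scripts to look and compute and a tool call to move; the robot and the scene stay as the last step left them, time stands still between calls to the robot, and variables do not carry over. Pictures are saved under pics/ and viewed, on a budget of 14 in all, crops included, one or two more only if the job needs it, and the job is handed in when it is done.

Besides the shell and the picture viewer there is one more tool, called after "Call:" as name([rows], argument=value, ...), one row to a line, values as JSON. servo_tool: Moves the arm, as the interface text tells. Its arguments: {"type":"object","properties":{"rows":{"type":"array","items":{"type":"array"}},"squeeze":{"type":"number"}},"required":["rows"]}

```bash
ls; mkdir -p pics; cat > h.py <<'E'
import numpy as np, cv2
from bench import r
def snap(n,f=None):
    p=r.snapshot(n)
    if f: cv2.imwrite('pics/'+f+'.png',np.asarray(p['pixels'])[:,:,::-1])
    return p
def cam(p):
    R=cv2.Rodrigues(np.array(p['rvec'],float))[0]; t=np.array(p['tvec'],float).ravel()
    return np.array(p['intrinsics'],float),R,t,float(p['k1'])
def proj(p,X):
    K,R,t,k=cam(p); c=np.atleast_2d(X)@R.T+t; s=c[:,:2]/c[:,2:]
    s=s*(1+k*(s**2).sum(1,keepdims=True)); return s@K[:2,:2].T+K[:2,2]
def unproj(p,uv,z):
    K,R,t,k=cam(p); d=(np.atleast_2d(uv)-K[:2,2])@np.linalg.inv(K[:2,:2]).T
    s=d.copy()
    for _ in range(20): s=d/(1+k*(s**2).sum(1,keepdims=True))
    ray=np.c_[s,np.ones(len(s))]@R; o=-R.T@t
    return o+ray*((z-o[2])/ray[:,2:])
E
python3 - <<'E'
from h import *
np.set_printoptions(precision=4,suppress=True)
o=r.observe(); print(o)
for n in('side','top'):
    p=snap(n,n+'0'); K,R,t,k=cam(p); print(n,K.tolist(),k,-R.T@t)
    for th in ['rail','rail_hole0','bracket_a','bracket_a_hole','tub','tub_heel','lid','lid_heel','mat','tape','oil','jar','driver','spanner']:
        print(th,[(np.round(d['xyz'],3).tolist(),round(d['confidence'],2)) for d in r.look_for(th,p)])
E
```

```text
pics
{'time_s': 0.0, 'joint_positions': array([-1.2769,  0.3842,  0.0164,  1.3712, -0.0063,  1.3882, -0.0465]), 'joint_velocities': array([-0.0014, -0.0013, -0.0014, -0.0003,  0.001 ,  0.0007,  0.0011]), 'joint_efforts': array([  0.0002, -62.7602,   0.8439, -37.1817,   0.0164,   0.0148,
        -0.    ]), 'tcp_pos': array([0.2181, 0.5853, 0.3029]), 'tool_rot': array([[-0.9371,  0.3492, -0.0006],
       [ 0.3492,  0.9371, -0.0018],
       [-0.    , -0.0019, -1.    ]]), 'contact_force': array([ 0.7575, -0.2594,  0.3827]), 'ft_torque': array([-0.0098,  0.0174,  0.0338]), 'grip_width': 0.08526624883959552}
side [[422.46889212937697, 0.0, 276.5324446836609], [0.0, 422.46889212937697, 201.71741635269288], [0.0, 0.0, 1.0]] -0.12450605054173786 [ 0.2169 -0.595   0.8595]
rail [([0.633, -0.043, 0.042], 0.78), ([0.492, 0.33, 0.093], 0.16)]
rail_hole0 [([0.631, -0.046, 0.048], 0.72)]
bracket_a [([0.452, 0.14, 0.008], 0.86), ([0.444, 0.015, 0.005], 0.78), ([0.232, 0.315, 0.005], 0.77), ([0.432, -0.153, 0.009], 0.75), ([0.839, 0.16, 0.007], 0.65), ([0.628, 0.519, 0.008], 0.53)]
bracket_a_hole [([0
[... 1237 characters left out ...]
3), ([0.439, 0.005, 0.012], 0.6), ([0.637, -0.02, 0.047], 0.57)]
bracket_a_hole [([0.444, 0.128, 0.008], 0.95), ([0.228, 0.305, 0.01], 0.88), ([0.613, 0.517, 0.01], 0.87), ([0.836, 0.153, 0.013], 0.72), ([0.337, 0.458, 0.007], 0.57)]
tub [([0.488, 0.284, 0.04], 0.71)]
tub_heel [([0.489, 0.284, 0.041], 0.53)]
lid [([0.49, 0.335, 0.092], 0.69), ([0.735, 0.266, 0.076], 0.48)]
lid_heel [([0.49, 0.336, 0.089], 0.73)]
mat [([0.492, -0.32, 0.0], 0.95)]
tape [([0.344, -0.197, 0.021], 0.76)]
oil [([0.351, 0.185, 0.068], 0.82)]
jar [([0.73, 0.268, 0.077], 0.97)]
driver [([0.849, 0.006, 0.018], 0.74), ([0.487, 0.284, 0.042], 0.6)]
spanner [([0.737, -0.286, 0.004], 0.91), ([0.638, -0.019, 0.047], 0.55)]
```

View pics/top0.png

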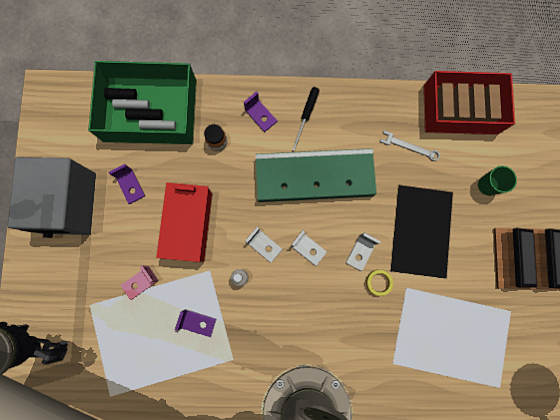

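View pics/side0.png

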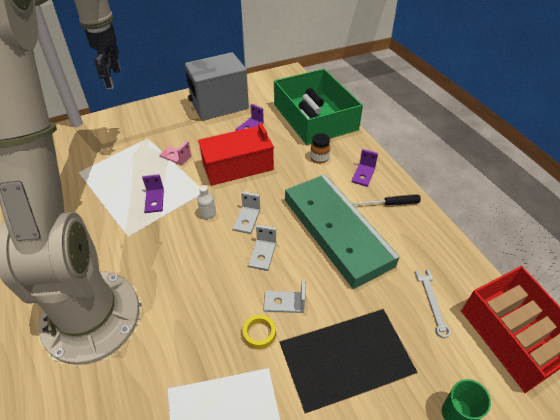

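The top view (up = +x, left = +y) shows three steel brackets at about (263,245), (309,248) and (362,252). The rail holes are at (284,185), (317,184) and (349,182), the lid fin at (185,188) and the mat at (422,231). The pink and purple ones are look-alikes. The side view agrees. Next I fit poses by matching silhouettes.

```bash
cat > fit.py <<'E'
from h import *
from scipy.optimize import minimize
def box(cx,cy,z0,z1,lx,ly): return [(cx+sx*lx/2,cy+sy*ly/2,z) for sx in(-1,1) for sy in(-1,1) for z in(z0,z1)]
M={'bracket':[box(0,0,0,.008,.09,.05),box(.041,0,0,.06,.008,.05)],
 'rail':[box(0,0,0,.045,.13,.33)],
 'tublid':[box(0,0,0,.086,.196,.108),box(0,0,.086,.092,.2,.112),box(.085,0,.092,.124,.012,.05)],
 'tub':[box(0,0,0,.086,.196,.108)],
 'lid':[box(0,0,.006,.012,.2,.112),box(0,0,0,.006,.182,.094),box(.085,0,.012,.044,.012,.05)],
 'mat':[box(0,0,0,.003,.25,.16)]}
def mask(p,kind):
    h=cv2.cvtColor(np.asarray(p['pixels']),cv2.COLOR_RGB2HSV).astype(int); H,S,V=h[...,0],h[...,1],h[...,2]
    return {'bracket':(S<60)&(V>75),'rail':((H>55)&(H<95)&(S>70)|((S<50)&(V>110))),'tublid':((H<6)|(H>174))&(S>150),'tub':((H<6)|(H>174))&(S>150),'lid':((H<6)|(H>174))&(S>150),'mat':(V<60)}[kind]
S=4
def fit(ps,kind,x0,zoff=0):
    if isinstance(ps,dict): ps=[ps]
    x0=np.array(x0,float); data=[]
    for p in ps:
        mk=mask(p,kind); X=np.array(sum(M[kind],[])); rad=np.hypot(X[:,0],X[:,1]).max()+.02
        c=proj(p,[[x0[0]+dx*rad,x0[1]+dy*rad,zoff+z] for dx in(-1,1) for dy in(-1,1) for z in(0,X[:,2].max())])
        a=np.maximum(np.floor(c.min(0)).astype(int),0); b=np.ceil(c.max(0)).astype(int)
        m=mk[a[1]:b[1],a[0]:b[0]].astype(np.uint8)
        m=cv2.morphologyEx(m,cv2.MORPH_CLOSE,np.ones((3,3)))
        # keep largest component
        n,l,st,_=cv2.connectedComponentsWithStats(m); m=(l==1+st[1:,4].argmax()).astype(np.uint8) if n>1 else m
        k=cv2.findContours(m,cv2.RETR_EXTERNAL,cv2.CHAIN_APPROX_NONE)[0]; m=cv2.drawContours(m.copy(),k,-1,1,-1)
        data.append((p,a,cv2.resize(m*1.,None,fx=S,fy=S,interpolation=cv2.INTER_LINEAR)))
    def cost(v):
        x=v*[.01,.01,.1]+x0; c,s=np.cos(x[2]),np.sin(x[2]); e=0
        for p,a,m in data:
            im=np.zeros(m.shape,np.uint8)
            for b in M[kind]:
                B=np.array(b); W=np.c_[x[0]+c*B[:,0]-s*B[:,1],x[1]+s*B[:,0]+c*B[:,1],B[:,2]+zoff]
                uv=(proj(p,W)-a+.5)*S-.5
                cv2.fillConvexPoly(im,cv2.convexHull(np.round(uv*16).astype(np.int32)),1,shift=4)
            e+=np.abs(im-m).sum()/max(m.sum(),1)
        return e
    best=None
    for dy in (-.3,0,.3):
        v=np.array([0,0,dy*10])
        for sz in (1,.3):
            q=minimize(cost,v,method='Nelder-Mead',options=dict(initial_simplex=np.vstack([v,v+[sz,0,0],v+[0,sz,0],v+[0,0,2*sz]]),maxiter=120)); v=q.x
        if best is None or q.fun<best.fun: best=q
    return best.x*[.01,.01,.1]+x0,best.fun
E
cat > m1.py <<'E'
from fit import *
np.set_printoptions(precision=4,suppress=True)
P={n:snap(n) for n in('top','side')}
for k,x0 in [('rail',(.65,-.02,0)),('tublid',(.49,.335,0)),('mat',(.49,-.32,0)),('bracket',(.445,.13,.6)),('bracket',(.44,.005,.6)),('bracket',(.431,-.15,-.3))]:
    print(k,*[fit(p,k,x0) for p in (P['top'],P['side'],list(P.values()))])
g=cv2.cvtColor(np.asarray(P['top']['pixels']),cv2.COLOR_RGB2GRAY)
for n in P:
    g=cv2.cvtColor(np.asarray(P[n]['pixels']),cv2.COLOR_RGB2GRAY).astype(float)
    for y in(-.11,-.02,.07):
        u=proj(P[n],[[.625,y,.045]])[0].astype(int); 
        w=12; q=g[u[1]-w:u[1]+w+1,u[0]-w:u[0]+w+1]; t=np.median(q)-15
        wt=np.clip(t-q,0,None); l=cv2.connectedComponentsWithStats((wt>0).astype(np.uint8)); 
        for i in range(1,l[0]):
            if l[2][i,4]>8:
                mm=(l[1]==i)*wt; yy,xx=np.mgrid[:q.shape[0],:q.shape[1]]; c=np.array([(xx*mm).sum(),(yy*mm).sum()])/mm.sum()+u-w
                print(n,y,l[2][i,4],c,unproj(P[n],c,.045))
E
python3 m1.py
```

```text
rail (array([ 0.6413, -0.0134,  0.0756]), np.float64(0.046453690423654014)) (array([ 0.6413, -0.0118,  0.075 ]), np.float64(0.04345813417634721)) (array([ 0.6414, -0.0127,  0.075 ]), np.float64(0.09014808741607491))
tublid (array([ 0.4924,  0.3382, -0.0686]), np.float64(0.03841603153975836)) (array([ 0.4935,  0.3376, -0.0914]), np.float64(0.04365082262461059)) (array([ 0.4928,  0.3382, -0.0725]), np.float64(0.08586848663938512))
mat (array([ 0.4917, -0.3223, -0.1096]), np.float64(0.037536659537056476)) (array([ 0.4921, -0.3223, -0.1085]), np.float64(0.04172383360546686)) (array([ 0.4918, -0.3225, -0.1062]), np.float64(0.08064187788145583))
bracket (array([0.4401, 0.1251, 0.9026]), np.float64(0.060596010220125784)) (array([0.4406, 0.1252, 0.8977]), np.float64(0.38599095040877796)) (array([0.4404, 0.1251, 0.8954]), np.float64(0.4474608603297963))
bracket (array([0.4342, 0.0005, 0.9177]), np.float64(0.06376509232954546)) (array([0.4343, 0.0009, 0.9237]), np.float64(0.3909543059593023)) (array([0.4343, 0.0004, 0.9222]), np.float64(0.455275111312198))
bracket (array([ 0.4263, -0.1469, -0.4707]), np.float64(0.07279668617824774)) (array([ 0.4267, -0.1461, -0.4757]), np.float64(0.059677823967889905)) (array([ 0.4266, -0.1466, -0.4737]), np.float64(0.13820431379749992))
top -0.11 32 [348.6507 181.983 ] [[ 0.6184 -0.1062  0.045 ]]
top -0.02 28 [316.4286 183.267 ] [[ 0.6125 -0.0166  0.045 ]]
top 0.07 29 [283.7428 184.6684] [[0.6062 0.0739 0.045 ]]
side -0.11 37 [349.1355 250.015 ] [[ 0.6176 -0.1063  0.045 ]]
side -0.02 34 [328.7106 225.071 ] [[ 0.6107 -0.0168  0.045 ]]
side 0.07 29 [310.1652 202.2987] [[0.6042 0.073  0.045 ]]
```

```bash
cat > go.py <<'E'
# usage: plan([(x,y,z,jaw_deg or None,label),...]) prints rows chunks; each waypoint split so every axis<=.15
from h import *
def plan(wps,o=None,cap=.148):
    o=o or r.observe(); p=np.array(o['tcp_pos']); R=np.array(o['tool_rot']); print('t',round(o['time_s'],1),'p',p.round(4),'jaw',round(np.degrees(np.arctan2(R[1,1],R[0,1])),1),'q7',round(o['joint_positions'][6],2),'w',round(o['grip_width'],4),'F',np.round(o['contact_force'],1))
    for w in wps:
        d=np.array(w[:3])-p; th=0
        if w[3] is not None:
            ja=np.arctan2(R[1,1],R[0,1]); th=-(np.radians(w[3])-ja); th=(th+np.pi/2)%np.pi-np.pi/2
        l=R.T@d; n=int(np.ceil(max(np.abs(l).max(),np.linalg.norm(l[:2])*.999)/cap)) or 1
        for i in range(n):
            l=R.T@(d/n); t=th if i==0 else 0
            print(w[4] if len(w)>4 else '','shift',(l/.15).round(3).tolist(),'turn',round(t/np.pi*2,3),'rows>=',int(max(np.linalg.norm(l)/.04,abs(np.degrees(t))/7)+1))
            c,s=np.cos(t),np.sin(t); R=R@np.array([[c,-s,0],[s,c,0],[0,0,1]])
        p=np.array(w[:3])
E
python3 -c "
from go import *
plan([(.5776,.3319,.22,85.8,'above'),(.5776,.3319,.164,85.8,'down')])"
```

```text
t 1.6 p [0.2183 0.5856 0.3039] jaw 69.6 q7 -0.05 w 0.0853 F [-0.3 -0.4  0.4]
above shift [-0.945, -0.249, 0.186] turn -0.18 rows>= 4
above shift [-0.838, -0.504, 0.186] turn 0.0 rows>= 4
above shift [-0.838, -0.504, 0.186] turn 0.0 rows>= 4
down shift [-0.0, -0.0, 0.373] turn -0.0 rows>= 2
```

Call:
servo_tool([
  [1,[-0.945,-0.249,0.186],-0.18],
  [1,[-0.945,-0.249,0.186],-0.18],
  [1,[-0.945,-0.249,0.186],-0.18],
  [1,[-0.945,-0.249,0.186],-0.18],
  [1,[-0.945,-0.249,0.186],-0.18],
  [1,[-0.945,-0.249,0.186],-0.18],
], squeeze=20)

```text
time_s: 2.1
tcp_pos: [0.3401, 0.4995, 0.2757]
tool_rot: [[-0.997, 0.079, 0.0], [0.079, 0.997, -0.001], [-0.0, -0.001, -1.0]]
contact_force: [-1.1, 0.3, 0.6]
grip_width: 0.0854
```

Call:
servo_tool([
  [1,[-0.838,-0.504,0.186],0],
  [1,[-0.838,-0.504,0.186],0],
  [1,[-0.838,-0.504,0.186],0],
  [1,[-0.838,-0.504,0.186],0],
  [1,[-0.838,-0.504,0.186],0],
])

```text
time_s: 2.52
tcp_pos: [0.4642, 0.4093, 0.2468]
tool_rot: [[-0.996, 0.087, 0.002], [0.087, 0.996, -0.004], [-0.002, -0.004, -1.0]]
contact_force: [0.4, -1.0, 0.8]
grip_width: 0.0856
```

Call:
servo_tool([
  [1,[-0.838,-0.504,0.186],0],
  [1,[-0.838,-0.504,0.186],0],
  [1,[-0.838,-0.504,0.186],0],
  [1,[-0.838,-0.504,0.186],0],
  [1,[-0.838,-0.504,0.186],0],
  [1,[-0.838,-0.504,0.186],0],
  [1,[-0.838,-0.504,0.186],0],
])

```text
time_s: 3.1
tcp_pos: [0.5818, 0.3253, 0.2195]
tool_rot: [[-0.996, 0.084, 0.001], [0.084, 0.996, -0.003], [-0.001, -0.003, -1.0]]
contact_force: [-1.4, 0.7, 0.2]
grip_width: 0.0854
```

```bash
python3 -c "
from go import *
plan([(.5776,.3319,.164,85.8,'down')]); snap('top','t1')
im=cv2.imread('pics/t1.png'); cv2.imwrite('pics/t1c.png',cv2.resize(im[130:290,110:270],None,fx=4,fy=4))"
```

```text
t 3.1 p [0.5818 0.3253 0.2195] jaw 85.2 q7 0.98 w 0.0854 F [-1.4  0.7  0.2]
down shift [0.032, 0.042, 0.37] turn -0.007 rows>= 2
```

View pics/t1c.png

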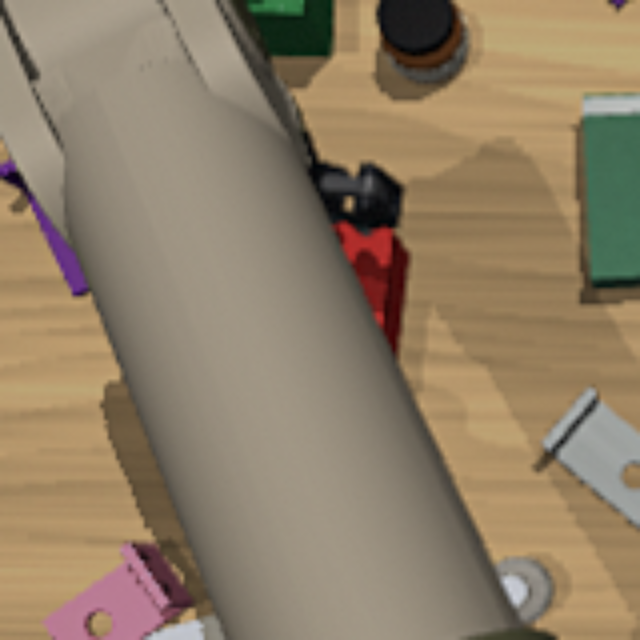

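The arm covers most of the lid in this view. The gripper is at about (370,195) in the crop, over the fin end. I go down and close.

Call:
servo_tool([
  [1,[0.03,0.042,0.2],-0.007],
  [1,[0.03,0.042,0.37],-0.007],
  [1,[0.03,0.042,0.37],-0.007],
  [-1,[0.03,0.042,0.37],-0.007],
  [-1,[0.03,0.042,0.37],-0.007],
  [-1,[0.03,0.042,0.37],-0.007],
  [-1,[0.03,0.042,0.37],-0.007],
  [-1,[0.03,0.042,0.37],-0.007],
  [-1,[0.03,0.042,0.37],-0.007],
  [-1,[0.03,0.042,0.37],-0.007],
  [-1,[0.03,0.042,0.37],-0.007],
  [-1,[0.03,0.042,0.37],-0.007],
], squeeze=25)

```text
time_s: 4.15
tcp_pos: [0.5784, 0.3329, 0.1669]
tool_rot: [[-0.997, 0.072, 0.004], [0.072, 0.997, -0.0], [-0.004, 0.0, -1.0]]
contact_force: [-1.4, 1.0, 6.8]
grip_width: 0.0496
```

```bash
python3 -c "
from go import *
plan([])
for n in('side',):
  snap(n,'s1'); im=cv2.imread('pics/s1.png'); cv2.imwrite('pics/s1c.png',cv2.resize(im[80:220,170:350],None,fx=4,fy=4))"
```

```text
t 4.2 p [0.5784 0.3329 0.1669] jaw 85.9 q7 0.98 w 0.0496 F [-1.4  1.   6.8]
```

View pics/s1c.png

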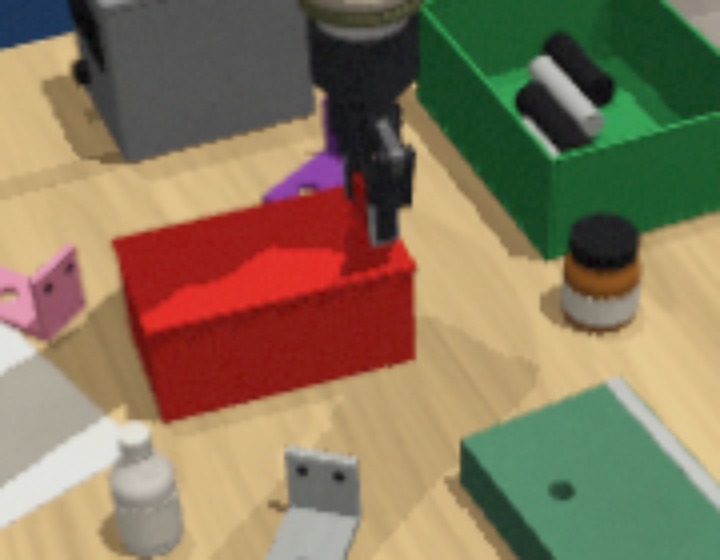

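The fingers hold the fin at (380,200) in the crop and the tips touch the plate. I regrip higher, on a shorter overlap, so the lid can pivot in the pads.

Call:
servo_tool([
  [0.35,[0,0,0],0],
  [0.35,[0,0,0],0],
  [0.35,[0,0,-0.11],0],
  [0.35,[0,0,-0.11],0],
  [0.35,[0,0,-0.11],0],
  [-1,[0,0,-0.11],0],
  [-1,[0,0,-0.11],0],
  [-1,[0,0,-0.11],0],
  [-1,[0,0,-0.11],0],
  [-1,[0,0,-0.11],0],
  [-1,[0,0,-0.11],0],
], squeeze=20)

```text
time_s: 5.12
tcp_pos: [0.5785, 0.3329, 0.1834]
tool_rot: [[-0.997, 0.072, 0.005], [0.072, 0.997, -0.0], [-0.005, 0.0, -1.0]]
contact_force: [-0.1, -1.2, 4.6]
grip_width: 0.0493
```

Call:
servo_tool([
  [-1,[0.02,0,-0.05],0],
  [-1,[0.03,0,-0.1],0],
  [-1,[0.045,0,-0.15],0],
  [-1,[0.06,0,-0.2],0],
  [-1,[0.085,0,-0.25],0],
  [-1,[0.11,0,-0.3],0],
  [-1,[0.11,0,-0.3],0],
  [-1,[0.11,0,-0.3],0],
])

```text
time_s: 5.78
tcp_pos: [0.5617, 0.3345, 0.2292]
tool_rot: [[-0.997, 0.072, 0.006], [0.072, 0.997, 0.001], [-0.006, 0.001, -1.0]]
contact_force: [0.8, 0.4, -2.0]
grip_width: 0.0494
```

```bash
python3 -c "
from go import *
plan([])
for n in('side',):
  snap(n,'s2'); im=cv2.imread('pics/s2.png'); cv2.imwrite('pics/s2c.png',cv2.resize(im[80:220,170:350],None,fx=4,fy=4))"
```

```text
t 5.8 p [0.5617 0.3345 0.2292] jaw 85.9 q7 0.96 w 0.0494 F [ 0.8  0.4 -2. ]
```

View pics/s2c.png

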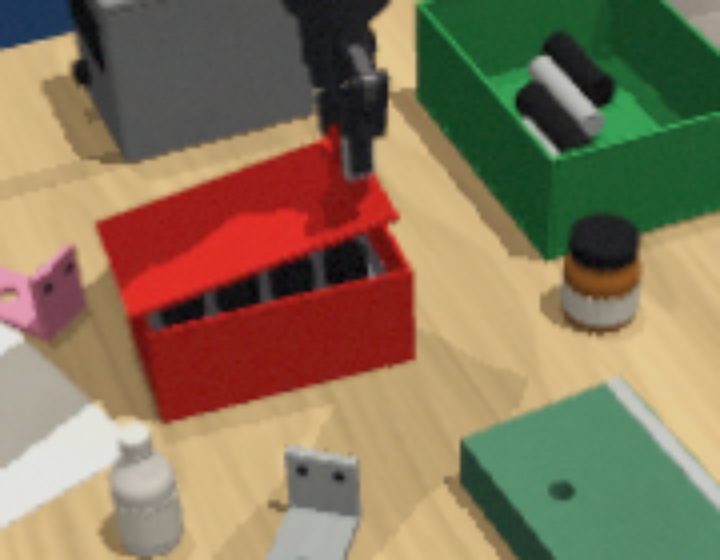

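```bash
cat > lidp.py <<'E'
from h import *
from scipy.optimize import least_squares
def lidpose(p,uv,X,x0):
    # params: x,y,z of lid origin, yaw, pitch(up positive)
    X=np.array(X,float)
    def W(v):
        c,s=np.cos(v[4]),np.sin(v[4]); a=np.c_[c*X[:,0]-s*X[:,2],X[:,1],s*X[:,0]+c*X[:,2]]
        c,s=np.cos(v[3]),np.sin(v[3]); return np.c_[c*a[:,0]-s*a[:,1]+v[0],s*a[:,0]+c*a[:,1]+v[1],a[:,2]+v[2]]
    f=lambda v: np.r_[(proj(p,W(v))-uv).ravel(),(v[3]-x0[3])/.02,(v[1]-x0[1])/.003]
    q=least_squares(f,x0,x_scale=[.01,.01,.01,.1,.1]); v=q.x
    h=np.array([-.098,0,.006]); c,s=np.cos(v[4]),np.sin(v[4]); hx=c*h[0]-s*h[2]; hz=s*h[0]+c*h[2]
    return v,[v[0]+hx*np.cos(v[3]),v[1]+hx*np.sin(v[3]),v[2]+hz],q.fun
E
python3 - <<'E'
from lidp import *
np.set_printoptions(precision=4,suppress=True)
p=snap('side')
uv=np.array([[130,315],[97,222],[398,217]])/4+[170,80]-.4
print(*lidpose(p,uv,[[-.1,-.056,.012],[-.1,.056,.012],[.1,-.056,.012]],[.485,.338,.1,-.074,.2]),sep='\n')
print('tub heel',.4928-.098*np.cos(.074),.3382+.098*np.sin(.074),.086)
E
```

```text
[ 0.4852  0.3385  0.112  -0.0774  0.1597]
[np.float64(0.38774054943344577), np.float64(0.34610403640615245), np.float64(0.10234250504728257)]
[-0.3276  0.2663 -0.3223 -0.005   0.7041 -0.1587 -0.1723  0.1815]
tub heel 0.3950682015771628 0.3454453831532858 0.086
```

Call:
servo_tool([
  [-1,[-0.05,0,0.03],0],
  [-1,[-0.05,0,0.06],0],
  [-1,[-0.05,0,0.09],0],
  [-1,[-0.05,0,0.11],0],
  [-1,[-0.05,0,0.11],0],
])

```text
time_s: 6.3
tcp_pos: [0.5689, 0.3331, 0.2101]
tool_rot: [[-0.997, 0.073, 0.003], [0.073, 0.997, -0.002], [-0.003, -0.001, -1.0]]
contact_force: [0.0, 0.6, -1.1]
grip_width: 0.0491
```

```bash
python3 -c "
from go import *
plan([])
for n in('side',):
  snap(n,'s3'); im=cv2.imread('pics/s3.png'); cv2.imwrite('pics/s3c.png',cv2.resize(im[100:200,180:300],None,fx=6,fy=6,interpolation=cv2.INTER_CUBIC))"
```

```text
t 6.3 p [0.5689 0.3331 0.2101] jaw 85.8 q7 0.97 w 0.0491 F [ 0.   0.6 -1.1]
```

View pics/s3c.png

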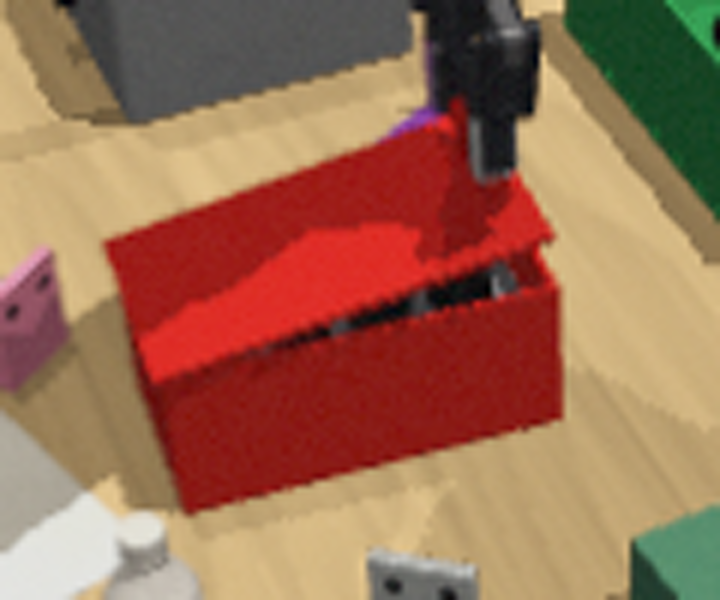

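The near end at (155,382) now sits on the rim and the far end is up. I tip further about the heel, pushing slightly towards it.

Call:
servo_tool([
  [-1,[0.03,0,0.0],0],
  [-1,[0.05,0,-0.02],0],
  [-1,[0.07,0,-0.05],0],
  [-1,[0.085,0,-0.08],0],
  [-1,[0.1,0,-0.11],0],
  [-1,[0.115,0,-0.14],0],
  [-1,[0.13,0,-0.17],0],
  [-1,[0.145,0,-0.2],0],
  [-1,[0.145,0,-0.2],0],
])

```text
time_s: 7.1
tcp_pos: [0.5489, 0.3345, 0.2435]
tool_rot: [[-0.997, 0.073, 0.009], [0.073, 0.997, 0.001], [-0.009, 0.001, -1.0]]
contact_force: [7.3, -2.7, 2.3]
grip_width: 0.0494
```

```bash
python3 -c "
from go import *
plan([])
for n in('side',):
  snap(n,'s4'); im=cv2.imread('pics/s4.png'); cv2.imwrite('pics/s4c.png',cv2.resize(im[100:200,180:300],None,fx=6,fy=6,interpolation=cv2.INTER_CUBIC))"
```

```text
t 7.1 p [0.5489 0.3345 0.2435] jaw 85.8 q7 0.94 w 0.0494 F [ 7.3 -2.7  2.3]
```

View pics/s4c.png

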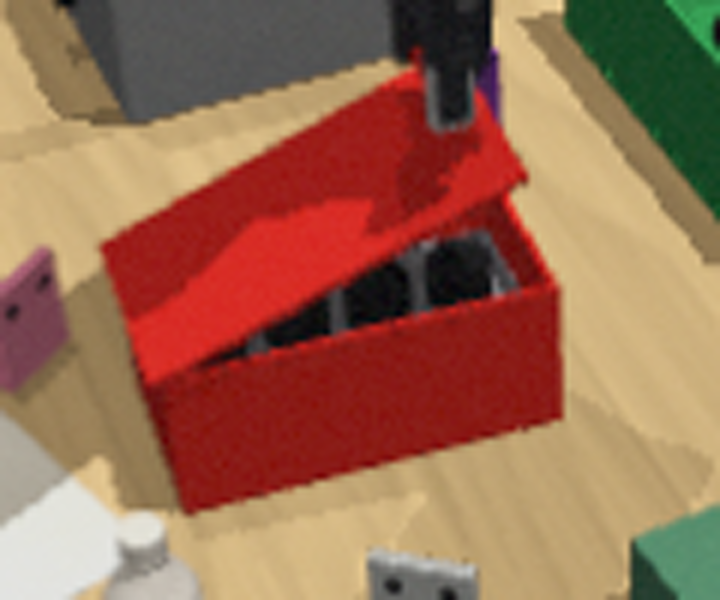

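Call:
servo_tool([
  [-1,[-0.02,0,0],0],
  [-1,[-0.02,0,0],0],
  [-1,[-0.02,0,0],0],
  [-1,[-0.02,0,-0.1],0],
  [-1,[-0.02,0,-0.3],0],
  [-1,[-0.02,0,-0.5],0],
  [-1,[-0.02,0,-0.5],0],
], squeeze=80)

```text
time_s: 7.73
tcp_pos: [0.5523, 0.3353, 0.3245]
tool_rot: [[-0.997, 0.073, 0.016], [0.073, 0.997, 0.006], [-0.015, 0.007, -1.0]]
contact_force: [1.5, 1.5, -1.2]
grip_width: 0.0471
```

```bash
python3 - <<'E'
from go import *; from lidp import *
np.set_printoptions(precision=4,suppress=True)
p=snap('side')
uv=np.array([[150,385],[102,245],[525,178]])/6+[180,100]-.4
print(*lidpose(p,uv,[[-.1,-.056,.012],[-.1,.056,.012],[.1,-.056,.012]],[.485,.338,.1,-.074,.3]),sep='\n')
u=np.array([np.cos(.108),-np.sin(.108)]); a=np.array([.492,-.3223])+.065*u
plan([(a[0],a[1],.33,83.9,'over'),(a[0],a[1],.18,83.9,'down')])
E
```

```text
[ 0.4871  0.3385  0.1108 -0.0811  0.3655]
[np.float64(0.39372041863869994), np.float64(0.3460520810001333), np.float64(0.08132284710336316)]
[-0.1635  0.3183 -0.3436  0.0619  0.536  -0.2832 -0.356   0.154 ]
t 7.8 p [0.552  0.3351 0.3217] jaw 85.8 q7 0.94 w 0.0471 F [-0.  -0.1 -2.8]
over shift [-0.071, -0.883, -0.015] turn 0.021 rows>= 4
over shift [-0.1, -0.88, -0.015] turn 0.0 rows>= 4
over shift [-0.1, -0.88, -0.015] turn 0.0 rows>= 4
over shift [-0.1, -0.88, -0.015] turn 0.0 rows>= 4
over shift [-0.1, -0.88, -0.015] turn 0.0 rows>= 4
down shift [0.007, -0.003, 0.5] turn 0.0 rows>= 2
down shift [0.007, -0.003, 0.5] turn 0.0 rows>= 2
```

Call:
servo_tool([
  [-1,[-0.07,-0.88,-0.02],0.02],
  [-1,[-0.07,-0.88,-0.02],0.02],
  [-1,[-0.07,-0.88,-0.02],0.02],
  [-1,[-0.07,-0.88,-0.02],0.02],
  [-1,[-0.07,-0.88,-0.02],0.02],
])

```text
time_s: 8.2
tcp_pos: [0.5532, 0.1977, 0.3235]
tool_rot: [[-0.994, 0.111, 0.013], [0.111, 0.994, 0.002], [-0.012, 0.003, -1.0]]
contact_force: [0.4, 0.3, -1.6]
grip_width: 0.0473
```

Call:
servo_tool([
  [-1,[-0.1,-0.88,-0.02],0],
  [-1,[-0.1,-0.88,-0.02],0],
  [-1,[-0.1,-0.88,-0.02],0],
  [-1,[-0.1,-0.88,-0.02],0],
  [-1,[-0.1,-0.88,-0.02],0],
])

```text
time_s: 8.62
tcp_pos: [0.5532, 0.06, 0.3256]
tool_rot: [[-0.993, 0.118, 0.012], [0.118, 0.993, 0.0], [-0.011, 0.002, -1.0]]
contact_force: [-0.2, -0.1, -2.3]
grip_width: 0.0471
```

Call:
servo_tool([
  [-1,[-0.1,-0.88,-0.02],0],
  [-1,[-0.1,-0.88,-0.02],0],
  [-1,[-0.1,-0.88,-0.02],0],
  [-1,[-0.1,-0.88,-0.02],0],
  [-1,[-0.1,-0.88,-0.02],0],
])

```text
time_s: 9.03
tcp_pos: [0.5518, -0.077, 0.3278]
tool_rot: [[-0.992, 0.125, 0.01], [0.125, 0.992, -0.001], [-0.01, -0.0, -1.0]]
contact_force: [0.2, 0.2, -2.2]
grip_width: 0.0472
```

Call:
servo_tool([
  [-1,[-0.1,-0.88,-0.02],0],
  [-1,[-0.1,-0.88,-0.02],0],
  [-1,[-0.1,-0.88,-0.02],0],
  [-1,[-0.1,-0.88,-0.02],0],
  [-1,[-0.1,-0.88,-0.02],0],
])

```text
time_s: 9.45
tcp_pos: [0.5495, -0.2133, 0.3299]
tool_rot: [[-0.991, 0.13, 0.008], [0.13, 0.992, -0.003], [-0.009, -0.002, -1.0]]
contact_force: [-0.6, -0.3, -1.6]
grip_width: 0.0473
```

Call:
servo_tool([
  [-1,[-0.1,-0.88,-0.02],0],
  [-1,[-0.1,-0.88,-0.02],0],
  [-1,[-0.1,-0.88,-0.02],0],
  [-1,[-0.1,-0.88,-0.02],0],
  [-1,[-0.1,-0.88,-0.02],0],
  [-1,[-0.1,-0.88,-0.02],0],
])

```text
time_s: 9.95
tcp_pos: [0.5481, -0.3448, 0.3318]
tool_rot: [[-0.992, 0.129, 0.007], [0.129, 0.992, -0.001], [-0.007, -0.0, -1.0]]
contact_force: [0.4, 0.5, -2.0]
grip_width: 0.0469
```

```bash
python3 - <<'E'
from go import *
u=np.array([np.cos(.108),-np.sin(.108)]); a=np.array([.492,-.3223])+.062*u
plan([(a[0],a[1],.19,83.9,'down')])
snap('side','s5')
E
```

```text
t 9.9 p [ 0.5481 -0.3448  0.3318] jaw 82.6 q7 2.1 w 0.0469 F [ 0.4  0.5 -2. ]
down shift [-0.017, 0.11, 0.945] turn -0.015 rows>= 4
```

View pics/s5.png

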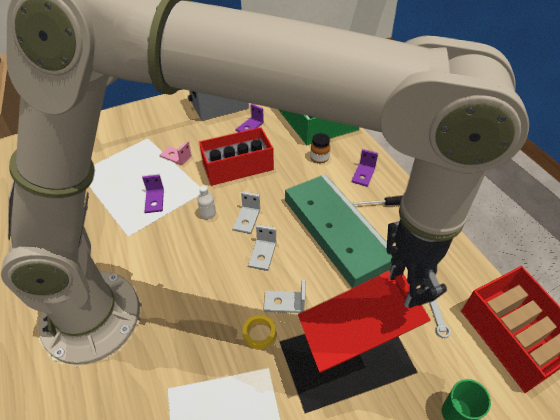

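The view shows the lid held at about (365,320) over the mat, with the near end hanging down. The open tub at (237,155) has four screws. I lower it.

Call:
servo_tool([
  [-1,[-0.017,0.11,0.3],-0.015],
  [-1,[-0.017,0.11,0.6],-0.015],
  [-1,[-0.017,0.11,0.8],-0.015],
  [-1,[-0.017,0.11,0.92],-0.015],
  [-1,[-0.017,0.11,0.92],-0.015],
  [-1,[-0.017,0.11,0.92],-0.015],
  [-1,[-0.017,0.11,0.92],-0.015],
])

```text
time_s: 10.58
tcp_pos: [0.5557, -0.327, 0.1963]
tool_rot: [[-0.995, 0.102, 0.011], [0.102, 0.995, -0.001], [-0.011, -0.0, -1.0]]
contact_force: [0.7, -1.2, -0.2]
grip_width: 0.0475
```

Call:
servo_tool([
  [-1,[0,0,0.04],0],
  [-1,[0,0,0.07],0],
  [-1,[0,0,0.1],0],
  [-1,[0,0,0.1],0],
], squeeze=20)

```text
time_s: 10.92
tcp_pos: [0.5557, -0.3268, 0.1807]
tool_rot: [[-0.995, 0.102, 0.01], [0.102, 0.995, -0.001], [-0.01, 0.0, -1.0]]
contact_force: [-0.7, -0.7, -2.8]
grip_width: 0.0468
```

```bash
python3 - <<'E'
from go import *
u=np.array([np.cos(.108),-np.sin(.108)]); a=np.array([.492,-.3223])+.085*u
plan([(a[0],a[1],.108,83.9,'final')])
E
```

```text
t 10.9 p [ 0.5557 -0.3268  0.1807] jaw 84.1 q7 2.13 w 0.0468 F [-0.7 -0.7 -2.8]
final shift [-0.136, -0.017, 0.486] turn 0.003 rows>= 2
```

Call:
servo_tool([
  [-1,[0,0,0.06],0],
  [-1,[-0.02,0,0.11],0],
  [-1,[-0.04,0,0.16],0],
  [-1,[-0.06,-0.005,0.21],0],
  [-1,[-0.08,-0.01,0.26],0],
  [-1,[-0.095,-0.01,0.31],0],
  [-1,[-0.11,-0.015,0.36],0],
  [-1,[-0.12,-0.017,0.41],0],
  [-1,[-0.13,-0.017,0.45],0],
  [-1,[-0.136,-0.017,0.48],0],
  [-1,[-0.136,-0.017,0.5],0],
  [-1,[-0.136,-0.017,0.5],0],
])

```text
time_s: 11.92
tcp_pos: [0.5764, -0.3317, 0.1072]
tool_rot: [[-0.995, 0.103, 0.01], [0.103, 0.995, -0.001], [-0.01, 0.0, -1.0]]
contact_force: [-3.2, 3.8, 12.7]
grip_width: 0.0469
```

```bash
python3 - <<'E'
from go import *
plan([])
snap('side','s6');im=cv2.imread('pics/s6.png'); cv2.imwrite('pics/s6c.png',cv2.resize(im[240:420,240:460],None,fx=3,fy=3))
E
```

```text
t 11.9 p [ 0.5764 -0.3317  0.1072] jaw 84.1 q7 2.15 w 0.0469 F [-3.2  3.8 12.7]
```

View pics/s6c.png

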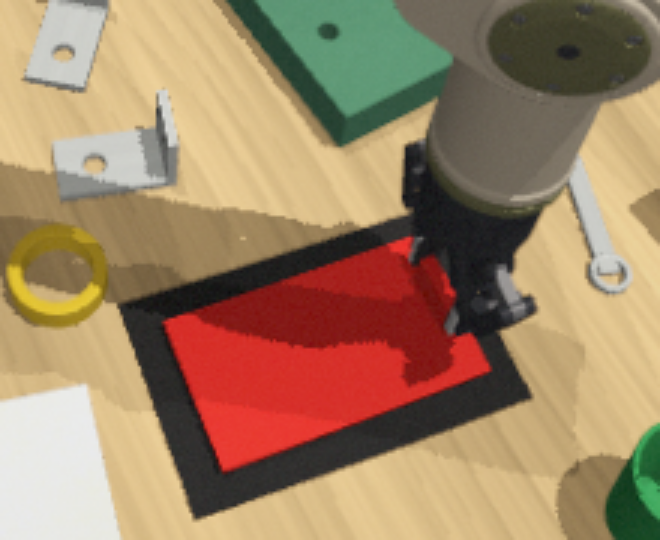

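The lid lies flat and centred on the mat, with corners at about (165,322), (225,470) and (490,370). I release it, rise and head to bracket C.

Call:
servo_tool([
  [0.5,[0,0,0],0],
  [0.6,[0,0,0],0],
  [0.6,[0,0,0],0],
  [0.6,[0,0,-0.15],0],
  [0.6,[0,0,-0.4],0],
  [0.6,[0,0,-0.7],0],
  [0.6,[0,0,-0.7],0],
])

```text
time_s: 12.55
tcp_pos: [0.5771, -0.334, 0.2203]
tool_rot: [[-0.994, 0.104, 0.02], [0.103, 0.995, -0.006], [-0.021, -0.004, -1.0]]
contact_force: [1.1, -1.5, 1.7]
grip_width: 0.0685
```

```bash
cat > st.py <<'E'
from fit import *; from go import *
np.set_printoptions(precision=4,suppress=True)
def brk(x0,both=True,names=('top','side')):
    out=[]
    for n in names:
        p=snap(n); f=fit(p,'bracket',x0); out.append(f); print(n,f)
    return out
E
python3 - <<'E'
from st import *
brk((.4266,-.1467,-.473))
print(fit(snap('side'),'lid',(.492,-.322,-.108),.003))
plan([(.4631,-.1654,.2,-27.1,'over')])
E
```

```text
top (array([ 0.4211, -0.1228, -0.2595]), np.float64(0.07459077380952381))
side (array([ 0.4213, -0.1221, -0.2769]), np.float64(0.06339975421348315))
(array([ 0.4915, -0.3242, -0.0883]), np.float64(0.02049262280960819))
t 12.7 p [ 0.5752 -0.332   0.2126] jaw 84.1 q7 2.12 w 0.0684 F [-1.2 -1.2 -1. ]
over shift [0.429, 0.514, 0.037] turn -0.765 rows>= 10
over shift [-0.324, 0.586, 0.037] turn 0.0 rows>= 3
```

Bracket C was knocked aside, so I use its new pose.

```bash
python3 - <<'E'
from st import *
plan([(.4608,-.1333,.16,-15.3,'over'),(.4608,-.1333,.091,-15.3,'down')])
E
```

```text
t 12.7 p [ 0.5752 -0.332   0.2126] jaw 84.1 q7 2.12 w 0.0684 F [-1.2 -1.2 -1. ]
over shift [0.45, 0.619, 0.17] turn -0.896 rows>= 12
over shift [-0.538, 0.545, 0.17] turn 0.0 rows>= 3
down shift [0.001, 0.005, 0.46] turn -0.0 rows>= 2
```

Call:
servo_tool([
  [0.2,[0.45,0.62,0.0],-0.9],
  [0.2,[0.45,0.62,0.0],-0.9],
  [0.2,[0.45,0.62,0.0],-0.9],
  [0.2,[0.45,0.62,0.0],-0.9],
  [0.2,[0.45,0.62,0.0],-0.9],
  [0.2,[0.45,0.62,0.0],-0.9],
  [0.2,[0.45,0.62,0.0],-0.9],
  [0.2,[0.45,0.62,0.0],-0.9],
  [0.2,[0.45,0.62,0.0],-0.9],
  [0.2,[0.45,0.62,0.17],-0.9],
  [0.2,[0.45,0.62,0.17],-0.9],
  [0.2,[0.45,0.62,0.17],-0.9],
  [0.2,[0.45,0.62,0.17],-0.9],
])

```text
time_s: 13.78
tcp_pos: [0.5147, -0.2306, 0.1791]
tool_rot: [[-0.323, -0.946, -0.013], [-0.947, 0.323, 0.002], [0.002, 0.013, -1.0]]
contact_force: [-0.7, -0.6, -0.7]
grip_width: 0.0509
```

Call:
servo_tool([
  [0.2,[-0.54,0.545,0.17],0],
  [0.2,[-0.54,0.545,0.17],0],
  [0.2,[-0.54,0.545,0.17],0],
  [0.2,[-0.54,0.545,0.17],0],
  [0.2,[-0.54,0.545,0.17],0],
  [0.2,[-0.54,0.545,0.17],0],
])

```text
time_s: 14.28
tcp_pos: [0.4627, -0.1277, 0.1536]
tool_rot: [[-0.322, -0.947, -0.014], [-0.947, 0.322, 0.002], [0.003, 0.014, -1.0]]
contact_force: [0.0, -0.8, 0.7]
grip_width: 0.0513
```

```bash
python3 - <<'E'
from st import *
plan([(.4608,-.1333,.091,-15.3,'down')])
E
```

```text
t 14.3 p [ 0.4627 -0.1277  0.1536] jaw 161.2 q7 2.87 w 0.0513 F [ 0.  -0.8  0.7]
down shift [0.038, -0.006, 0.418] turn -0.039 rows>= 2
```

Call:
servo_tool([
  [0.2,[0,0,0],0.98],
  [0.2,[0,0,0],0.98],
  [0.2,[0,0,0],0.98],
  [0.2,[0,0,0],0.98],
  [0.2,[0,0,0],0.98],
  [0.2,[0,0,0],0.98],
  [0.2,[0,0,0],0.98],
  [0.2,[0,0,0],0.98],
  [0.2,[0,0,0],0.98],
  [0.2,[0,0,0],0.98],
  [0.2,[0,0,0],0.98],
  [0.2,[0,0,0],0.98],
  [0.2,[0,0,0],0.98],
])

```text
time_s: 15.37
tcp_pos: [0.4632, -0.1289, 0.1534]
tool_rot: [[-0.954, 0.301, -0.014], [0.301, 0.954, 0.002], [0.014, -0.002, -1.0]]
contact_force: [-0.3, 0.4, 0.3]
grip_width: 0.0514
```

Call:
servo_tool([
  [0.2,[0,0,0],0.98],
  [0.2,[0,0,0],0.98],
  [0.2,[0,0,0],0.98],
  [0.2,[0,0,0],0.98],
  [0.2,[0,0,0],0.98],
  [0.2,[0,0,0],0.98],
  [0.2,[0,0,0],0.98],
  [0.2,[0,0,0],0.98],
  [0.2,[0,0,0],0.98],
  [0.2,[0,0,0],0.98],
  [0.2,[0,0,0],0.98],
  [0.2,[0,0,0],0.98],
  [0.2,[0,0,0],0.98],
  [0.2,[0,0,0],0.98],
])

```text
time_s: 16.53
tcp_pos: [0.4637, -0.13, 0.1531]
tool_rot: [[0.274, 0.962, -0.014], [0.962, -0.274, 0.002], [-0.002, -0.014, -1.0]]
contact_force: [0.4, -0.6, 0.7]
grip_width: 0.0511
```

```bash
python3 - <<'E'
from st import *
brk((.4212,-.1225,-.267))
plan([(.4608,-.1333,.091,-15.3,'down')])
E
```

```text
top (array([ 0.4208, -0.122 , -0.2428]), np.float64(0.4700280230978261))
side (array([ 0.4212, -0.1221, -0.2746]), np.float64(0.06633959044368601))
t 16.6 p [ 0.4635 -0.1296  0.1531] jaw -15.6 q7 -0.1 w 0.0514 F [0.2 0.8 0.3]
down shift [-0.028, -0.004, 0.414] turn -0.004 rows>= 2
```

Call:
servo_tool([
  [0.2,[-0.028,-0.004,0.2],0],
  [0.2,[-0.028,-0.004,0.41],0],
  [0.2,[-0.028,-0.004,0.41],0],
  [0.2,[-0.028,-0.004,0.41],0],
  [-1,[-0.028,-0.004,0.41],0],
  [-1,[-0.028,-0.004,0.41],0],
  [-1,[-0.028,-0.004,0.41],0],
  [-1,[-0.028,-0.004,0.41],0],
  [-1,[-0.028,-0.004,0.41],0],
  [-1,[-0.028,-0.004,0.41],0],
  [-1,[-0.028,-0.004,0.41],0],
  [-1,[-0.028,-0.004,0.41],0],
], squeeze=70)

```text
time_s: 17.63
tcp_pos: [0.4622, -0.1336, 0.0933]
tool_rot: [[0.269, 0.963, -0.011], [0.963, -0.269, 0.001], [-0.002, -0.011, -1.0]]
contact_force: [-0.0, -0.1, 7.0]
grip_width: 0.0072
```

```bash
python3 - <<'E'
from st import *
for n in ('side',): print(fit(snap(n),'bracket',(.4212,-.1225,-.267)))
h=np.array([.6181,-.1058]); u=np.array([np.cos(.073),np.sin(.073)]); print(h+.056*u)
plan([(.463,-.133,.21,4.2,'up'),(*(h+.056*u),.21,4.2,'over'),(*(h+.056*u),.15,4.2,'down')])
E
```

```text
(array([ 0.422 , -0.1223, -0.3006]), np.float64(0.16244718711936662))
[ 0.674  -0.1017]
t 17.7 p [ 0.4622 -0.1337  0.0933] jaw -15.6 q7 -0.11 w 0.0072 F [-0.1 -0.5  6.7]
up shift [0.004, -0.004, -0.778] turn -0.22 rows>= 3
over shift [0.053, 0.709, -0.008] turn 0.0 rows>= 3
over shift [0.053, 0.709, -0.008] turn 0.0 rows>= 3
down shift [-0.001, 0.004, 0.4] turn -0.0 rows>= 2
```

Call:
servo_tool([
  [-1,[0,0,-0.2],0],
  [-1,[0,0,-0.4],-0.1],
  [-1,[0,0,-0.55],-0.22],
  [-1,[0,0,-0.55],-0.22],
  [-1,[0,0,-0.55],-0.22],
  [-1,[0,0,-0.55],-0.22],
])

```text
time_s: 18.18
tcp_pos: [0.4626, -0.1337, 0.1756]
tool_rot: [[-0.069, 0.998, -0.012], [0.998, 0.07, 0.001], [0.002, -0.012, -1.0]]
contact_force: [0.4, 0.6, -2.6]
grip_width: 0.0075
```

Call:
servo_tool([
  [-1,[0.05,0.71,0],0],
  [-1,[0.05,0.71,0],0],
  [-1,[0.05,0.71,0],0],
  [-1,[0.05,0.71,0],0],
  [-1,[0.05,0.71,0],0],
])

```text
time_s: 18.6
tcp_pos: [0.5685, -0.1179, 0.1724]
tool_rot: [[-0.068, 0.998, -0.015], [0.998, 0.068, 0.002], [0.003, -0.015, -1.0]]
contact_force: [-0.2, -0.4, -2.7]
grip_width: 0.0073
```

Call:
servo_tool([
  [-1,[0.05,0.71,0],0],
  [-1,[0.05,0.71,0],0],
  [-1,[0.05,0.71,0],0],
  [-1,[0.05,0.71,0],0],
  [-1,[0.05,0.71,0],0],
  [-1,[0.05,0.71,0],0],
])

```text
time_s: 19.1
tcp_pos: [0.6727, -0.1037, 0.1697]
tool_rot: [[-0.066, 0.998, -0.018], [0.998, 0.066, 0.002], [0.003, -0.018, -1.0]]
contact_force: [0.7, -0.6, -2.7]
grip_width: 0.0075
```

```bash
python3 - <<'E'
from st import *
o=r.observe(); z=o['tcp_pos'][2]-.0933; t=o['tcp_pos'][:2]; R=o['tool_rot']; y=np.arctan2(R[1,1],R[0,1]); print('exp',t-.041*np.array([np.cos(y),np.sin(y)]),y,z)
for n in ('side','top'):
  p=snap(n,n+'7'); print(fit(p,'bracket',(*(t-.041*np.array([1,0])),y),z))
h=np.array([.6181,-.1058]); u=np.array([np.cos(.073),np.sin(.073)])
plan([(*(h+.056*u),.15,4.2,'down')])
E
```

```text
exp [ 0.6318 -0.1065] 0.06622034463165043 0.0763532208663304
(array([ 0.6302, -0.1058,  0.0411]), np.float64(0.34806944784524974))
(array([ 0.4695, -0.0011,  6.4477]), np.float64(1.0))
t 19.2 p [ 0.6729 -0.1041  0.1706] jaw 3.8 q7 0.1 w 0.0073 F [ 0.3 -0.  -1.8]
down shift [0.015, 0.011, 0.137] turn -0.005 rows>= 1
```

Call:
servo_tool([
  [-1,[0.015,0.011,0.1],-0.005],
  [-1,[0.015,0.011,0.17],-0.005],
  [-1,[0.015,0.011,0.2],-0.005],
  [-1,[0.015,0.011,0.217],-0.005],
  [-1,[0.015,0.011,0.217],-0.005],
])

```text
time_s: 19.62
tcp_pos: [0.6731, -0.102, 0.1386]
tool_rot: [[-0.073, 0.997, -0.017], [0.997, 0.073, 0.001], [0.003, -0.017, -1.0]]
contact_force: [0.3, 0.7, -1.1]
grip_width: 0.007
```

```bash
python3 - <<'E'
from st import *
h=np.array([.6181,-.1058]); u=np.array([np.cos(.073),np.sin(.073)])
plan([(*(h+.056*u),.137,4.2,'adj')])
p=snap('side','s8');print(fit(p,'bracket',(.632,-.105,.07),.045))
q=proj(p,[[.6181,-.1058,.053]])[0].astype(int);print(q)
im=cv2.imread('pics/s8.png'); cv2.imwrite('pics/s8c.png',cv2.resize(im[q[1]-60:q[1]+60,q[0]-70:q[0]+70],None,fx=5,fy=5,interpolation=cv2.INTER_CUBIC))
E
```

```text
t 19.6 p [ 0.6731 -0.102   0.1386] jaw 4.2 q7 0.09 w 0.007 F [ 0.3  0.7 -1.1]
adj shift [0.002, 0.006, 0.01] turn -0.0 rows>= 1
(array([ 0.6309, -0.1043,  0.0488]), np.float64(0.3439729867482161))
[349 247]
```

View pics/s8c.png

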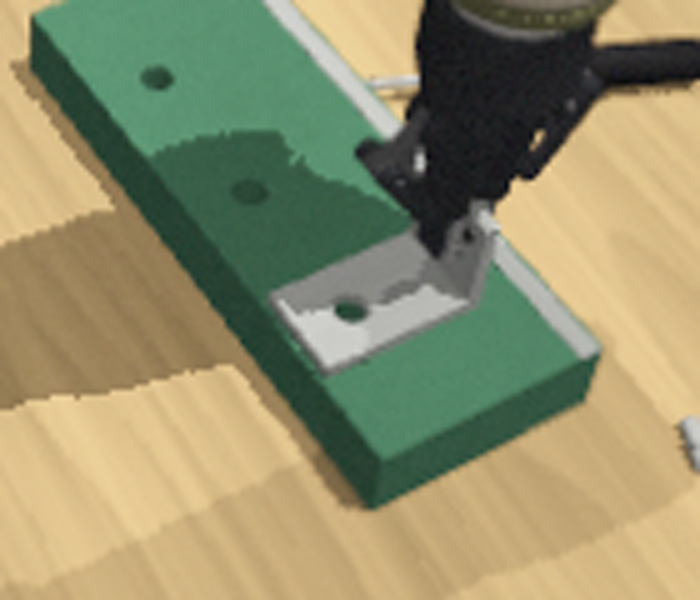

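The bracket sits square on the rail, its hole at crop (352,308). I release it and check the alignment.

Call:
servo_tool([
  [-1,[0,0.004,0.012],0],
  [-1,[0,0.004,0.012],0],
  [-0.4,[0,0.004,0.012],0],
  [-0.3,[0,0.004,0.012],0],
  [-0.3,[0,0.004,0.012],0],
  [-0.3,[0,0.004,-0.2],0],
  [0.2,[0,0.004,-0.5],0],
  [0.2,[-0.3,-0.9,-0.5],0],
  [0.2,[-0.3,-0.9,-0.5],0],
  [0.2,[-0.3,-0.9,-0.5],0],
  [0.2,[-0.3,-0.9,-0.5],0],
  [0.2,[-0.3,-0.9,-0.5],0],
])

```text
time_s: 20.67
tcp_pos: [0.5396, -0.1606, 0.2161]
tool_rot: [[-0.068, 0.998, -0.018], [0.998, 0.068, -0.001], [0.0, -0.018, -1.0]]
contact_force: [0.4, 0.3, 0.3]
grip_width: 0.0511
```

```bash
cat >> st.py <<'E'
def hole(p,xy,z,w=7):
    # centroid of dark-or-green blob inside the steel near the expected hole
    c=proj(p,[[*xy,z]])[0]; h=cv2.cvtColor(np.asarray(p['pixels']),cv2.COLOR_RGB2HSV).astype(int)
    S=h[...,1];V=h[...,2]; a=np.round(c).astype(int)-w
    m=((S>70)|(V<75))[a[1]:a[1]+2*w+1,a[0]:a[0]+2*w+1].astype(np.uint8)
    n,l,st,ct=cv2.connectedComponentsWithStats(m)
    return [(int(st[i,4]),unproj(p,ct[i]+a,z)[0,:2].round(4)) for i in range(1,n) if st[i,4]>6]
E
python3 - <<'E'
from st import *
for n in ('side','top'):
    p=snap(n,n+'9'); print(n,fit(p,'bracket',(.632,-.105,.07),.045),hole(p,(.6181,-.1058),.053))
    print([(fit(p,'bracket',x)) for x in((.4403,.1251,.9),(.4342,.0005,.92))])
plan([])
E
```

```text
side (array([ 0.6315, -0.1063,  0.0001]), np.float64(0.3480072818704284)) [(56, array([ 0.6176, -0.0954]))]
[(array([0.4406, 0.1253, 0.8962]), np.float64(0.4088682257059801)), (array([0.4343, 0.0009, 0.9262]), np.float64(0.3726238680918596))]
top (array([ 0.6178, -0.1057,  0.0884]), np.float64(0.29558871317157714)) [(24, array([ 0.6158, -0.1057]))]
[(array([0.4401, 0.125 , 0.9019]), np.float64(0.06066971305031447)), (array([0.4343, 0.0004, 0.9219]), np.float64(0.06360740910947713))]
t 20.8 p [ 0.543  -0.1575  0.2161] jaw 4.1 q7 0.24 w 0.0511 F [ 0.5 -0.3  0.2]
```

```bash
cat >> st.py <<'E'
import fit as F
RY=.073; RU=np.array([np.cos(RY),np.sin(RY)]); RV=np.array([-RU[1],RU[0]]); H1=np.array([.6115,-.016])
HOLES=[H1-.09*RV,H1,H1+.09*RV]
_m0=F.mask
def _mask(p,k):
    m=_m0(p,k)
    if k=='bracket':
        c=H1+.03*RU; q=[[*(c+a*RU+b*RV),.045] for a,b in((.0515,-.17),(.068,-.17),(.068,.17),(.0515,.17))]
        z=np.zeros(m.shape,np.uint8); cv2.fillConvexPoly(z,np.round(proj(p,q)).astype(np.int32),1); m=m&(z==0)
    return m
F.mask=_mask
def onrail(i,names=('top',)):
    h=HOLES[i]; o=h+.015*RU
    for n in names:
        p=snap(n); f,c=fit(p,'bracket',(*o,RY),.045); d=f[:2]-.015*np.array([np.cos(f[2]),np.sin(f[2])])-h
        print(n,'hole err mm (rail x,y)',(d@RU*1e3).round(1),(d@RV*1e3).round(1),'yaw err',round(f[2]-RY,3),'cost',round(c,3),'blob',[(a,((b-h)*1e3).round(1)) for a,b in hole(p,h,.053)])
E
python3 - <<'E'
from st import *
onrail(0,('top','side'))
im=cv2.imread('pics/top9.png'); a=proj(snap('top'),[[.64,-.1,.05]])[0].astype(int)
b=cv2.imread('pics/side9.png'); s=proj(snap('side'),[[.64,-.1,.05]])[0].astype(int)
f=lambda i,c:cv2.resize(i[c[1]-35:c[1]+35,c[0]-35:c[0]+35],None,fx=5.6,fy=5.6,interpolation=cv2.INTER_CUBIC)
cv2.imwrite('pics/c9.png',np.hstack([f(im,a),f(b,s)]))
E
```

```text
top hole err mm (rail x,y) -13.2 -0.3 yaw err 0.015 cost 0.295 blob [(24, array([-2.3,  0.1]))]
side hole err mm (rail x,y) -3.7 0.3 yaw err -0.029 cost 0.338 blob [(51, array([1.1, 8.9]))]
```

View pics/c9.png

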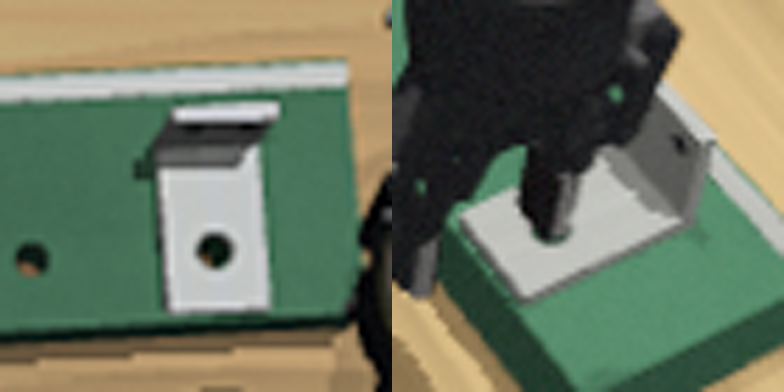

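The top crop shows the bracket square on the rail with light through both holes, so the first is well placed. On to bracket B.

```bash
sed -i "s/'bracket':(S<60)&(V>75)/'bracket':(S<60)\&(V>48)/" fit.py; python3 - <<'E'
from st import *
plan([(.459,.033,.15,52.8,'over'),(.459,.033,.092,52.8,'dn')])
E
```

```text
t 21.0 p [ 0.5442 -0.1559  0.2153] jaw 4.3 q7 0.24 w 0.0516 F [-0.6 -0.3 -0.4]
over shift [0.648, -0.232, 0.224] turn -0.539 rows>= 7
over shift [0.604, 0.332, 0.224] turn 0.0 rows>= 3
dn shift [-0.006, 0.003, 0.387] turn 0.0 rows>= 2
```

Call:
servo_tool([
  [0.2,[0.65,-0.23,0.1],-0.54],
  [0.2,[0.65,-0.23,0.1],-0.54],
  [0.2,[0.65,-0.23,0.1],-0.54],
  [0.2,[0.65,-0.23,0.1],-0.54],
  [0.2,[0.65,-0.23,0.1],-0.54],
  [0.2,[0.65,-0.23,0.2],-0.54],
  [0.2,[0.65,-0.23,0.22],-0.54],
  [0.2,[0.65,-0.23,0.22],-0.54],
  [0.2,[0.65,-0.23,0.22],-0.54],
])

```text
time_s: 21.72
tcp_pos: [0.5024, -0.0606, 0.183]
tool_rot: [[-0.796, 0.605, -0.017], [0.605, 0.796, 0.003], [0.015, -0.008, -1.0]]
contact_force: [-0.7, 0.5, 0.5]
grip_width: 0.0513
```

Call:
servo_tool([
  [0.2,[0.6,0.33,0.22],0],
  [0.2,[0.6,0.33,0.22],0],
  [0.2,[0.6,0.33,0.22],0],
  [0.2,[0.6,0.33,0.22],0],
  [0.2,[0.6,0.33,0.22],0],
  [0.2,[0.6,0.33,0.22],0],
  [0.2,[0.6,0.33,0.22],0],
])

```text
time_s: 22.3
tcp_pos: [0.4611, 0.0324, 0.1515]
tool_rot: [[-0.794, 0.607, -0.016], [0.607, 0.794, 0.002], [0.014, -0.008, -1.0]]
contact_force: [0.3, -0.3, 0.7]
grip_width: 0.0514
```

```bash
python3 - <<'E'
from st import *
brk((.4343,.0005,.92),names=('side',))
onrail(0)
plan([(.459,.033,.092,52.8,'dn')])
E
```

```text
side (array([0.4343, 0.0006, 0.9275]), np.float64(0.4058392117681048))
top hole err mm (rail x,y) -1.6 0.2 yaw err -0.013 cost 0.092 blob [(24, array([-2.3,  0.1]))]
t 22.4 p [0.4609 0.0323 0.1513] jaw 52.6 q7 0.69 w 0.0512 F [0.2 0.1 0.3]
dn shift [0.007, -0.001, 0.396] turn -0.002 rows>= 2
```

Call:
servo_tool([
  [0.2,[0.007,-0.001,0.2],0],
  [0.2,[0.007,-0.001,0.39],0],
  [0.2,[0.007,-0.001,0.39],0],
  [0.2,[0.007,-0.001,0.39],0],
  [-1,[0.007,-0.001,0.39],0],
  [-1,[0.007,-0.001,0.39],0],
  [-1,[0.007,-0.001,0.39],0],
  [-1,[0.007,-0.001,0.39],0],
  [-1,[0.007,-0.001,0.39],0],
  [-1,[0.007,-0.001,0.39],0],
  [-1,[0.007,-0.001,0.39],0],
  [-1,[0.007,-0.001,0.39],0],
])

```text
time_s: 23.4
tcp_pos: [0.46, 0.0331, 0.0943]
tool_rot: [[-0.794, 0.607, -0.013], [0.607, 0.794, 0.002], [0.012, -0.006, -1.0]]
contact_force: [-1.5, -0.2, 7.3]
grip_width: 0.0073
```

```bash
python3 - <<'E'
from st import *
t=HOLES[1]+.0575*RU; print(t)
plan([(.46,.033,.176,4.2,'up'),(*t,.176,4.2,'over'),(*t,.138,4.2,'down')])
E
```

```text
[ 0.6688 -0.0118]
t 23.4 p [0.46   0.0331 0.0943] jaw 52.6 q7 0.64 w 0.0073 F [-1.5 -0.2  7.3]
up shift [0.006, -0.004, -0.545] turn 0.538 rows>= 7
over shift [-0.2, 0.683, -0.01] turn -0.0 rows>= 3
over shift [-0.2, 0.683, -0.01] turn 0.0 rows>= 3
down shift [-0.001, 0.003, 0.253] turn 0.0 rows>= 1
```

Call:
servo_tool([
  [-1,[0.006,0,-0.2],0],
  [-1,[0.006,0,-0.4],0.1],
  [-1,[0.006,0,-0.55],0.54],
  [-1,[0.006,0,-0.55],0.54],
  [-1,[0.006,0,-0.55],0.54],
  [-1,[0.006,0,-0.55],0.54],
  [-1,[0.006,0,-0.55],0.54],
  [-1,[0.006,0,-0.55],0.54],
  [-1,[0.006,0,-0.55],0.54],
  [-1,[0.006,0,-0.55],0.54],
  [-1,[0.006,0,-0.55],0.54],
])

```text
time_s: 24.32
tcp_pos: [0.4603, 0.0335, 0.1769]
tool_rot: [[-0.073, 0.997, -0.013], [0.997, 0.073, 0.002], [0.003, -0.013, -1.0]]
contact_force: [0.9, 0.7, -2.8]
grip_width: 0.0072
```

Call:
servo_tool([
  [-1,[-0.2,0.683,-0.01],0],
  [-1,[-0.2,0.683,-0.01],0],
  [-1,[-0.2,0.683,-0.01],0],
  [-1,[-0.2,0.683,-0.01],0],
  [-1,[-0.2,0.683,-0.01],0],
])

```text
time_s: 24.73
tcp_pos: [0.5654, 0.0107, 0.1763]
tool_rot: [[-0.075, 0.997, -0.014], [0.997, 0.075, 0.003], [0.004, -0.014, -1.0]]
contact_force: [-1.0, -0.4, -2.4]
grip_width: 0.0069
```

Call:
servo_tool([
  [-1,[-0.2,0.683,-0.01],0],
  [-1,[-0.2,0.683,-0.01],0],
  [-1,[-0.2,0.683,-0.01],0],
  [-1,[-0.2,0.683,-0.01],0],
  [-1,[-0.2,0.683,-0.01],0],
  [-1,[-0.2,0.683,-0.01],0],
])

```text
time_s: 25.23
tcp_pos: [0.6688, -0.0109, 0.1759]
tool_rot: [[-0.076, 0.997, -0.016], [0.997, 0.076, 0.004], [0.005, -0.015, -1.0]]
contact_force: [-0.3, 0.7, -2.5]
grip_width: 0.007
```

```bash
python3 - <<'E'
from st import *
t=HOLES[1]+.0575*RU
plan([(*t,.139,4.2,'down')])
E
```

```text
t 25.2 p [ 0.6688 -0.0109  0.1759] jaw 4.4 q7 -0.06 w 0.007 F [-0.3  0.7 -2.5]
down shift [-0.007, 0.004, 0.246] turn 0.002 rows>= 1
```

Call:
servo_tool([
  [-1,[-0.007,0.004,0.1],0.002],
  [-1,[-0.007,0.004,0.2],0.002],
  [-1,[-0.007,0.004,0.23],0.002],
  [-1,[-0.007,0.004,0.255],0.002],
  [-1,[-0.007,0.004,0.255],0.002],
  [-0.4,[-0.007,0.004,0.255],0.002],
  [-0.3,[-0.007,0.004,0.255],0.002],
  [-0.3,[-0.007,0.004,0.255],0.002],
  [-0.3,[-0.007,0.004,0.0],0.002],
  [0.2,[-0.007,0.004,-0.25],0.002],
  [0.2,[-0.007,0.004,-0.25],0.002],
])

```text
time_s: 26.15
tcp_pos: [0.6731, -0.0116, 0.2223]
tool_rot: [[-0.073, 0.997, -0.003], [0.997, 0.073, 0.004], [0.004, -0.003, -1.0]]
contact_force: [0.8, 0.6, 2.6]
grip_width: 0.0512
```

Call:
servo_tool([
  [0.2,[0.6,-0.75,0],-0.53],
  [0.2,[0.6,-0.75,0],-0.53],
  [0.2,[0.6,-0.75,0],-0.53],
  [0.2,[0.6,-0.75,0],-0.53],
  [0.2,[0.6,-0.75,0],-0.53],
  [0.2,[0.6,-0.75,0],-0.53],
  [0.2,[0.6,-0.75,0],-0.53],
  [0.2,[0.6,-0.75,0],-0.53],
  [0.2,[0.6,-0.75,0],-0.53],
])

```text
time_s: 26.9
tcp_pos: [0.5543, 0.0699, 0.2232]
tool_rot: [[-0.785, 0.619, -0.003], [0.619, 0.785, 0.004], [0.005, 0.001, -1.0]]
contact_force: [-0.1, 0.5, 0.2]
grip_width: 0.0511
```

```bash
python3 - <<'E'
from st import *
onrail(1);onrail(0)
brk((.4403,.1251,.9))
plan([(.4658,.1572,.15,51.6,'over'),(.4658,.1572,.092,51.6,'over')])
E
```

```text
top hole err mm (rail x,y) 0.2 5.8 yaw err -0.048 cost 0.729 blob []
top hole err mm (rail x,y) -1.2 1.1 yaw err -0.033 cost 0.538 blob [(24, array([-2.3,  0.1]))]
top (array([0.4404, 0.1246, 0.8972]), np.float64(0.05796440972222222))
side (array([0.4402, 0.1251, 0.895 ]), np.float64(0.06525307513297872))
t 27.1 p [0.5544 0.0699 0.223 ] jaw 51.8 q7 0.59 w 0.0507 F [-0.  -0.1 -0.5]
over shift [0.821, 0.092, 0.491] turn 0.002 rows>= 4
over shift [-0.002, -0.0, 0.387] turn 0.0 rows>= 2
```

Call:
servo_tool([
  [0.2,[0.82,0.09,0.3],0],
  [0.2,[0.82,0.09,0.4],0],
  [0.2,[0.82,0.09,0.49],0],
  [0.2,[0.82,0.09,0.49],0],
  [0.2,[0.82,0.09,0.49],0],
  [0.2,[0.82,0.09,0.49],0],
  [0.2,[0.82,0.09,0.49],0],
])

```text
time_s: 27.68
tcp_pos: [0.4668, 0.1565, 0.1508]
tool_rot: [[-0.785, 0.62, -0.002], [0.62, 0.785, 0.004], [0.004, 0.002, -1.0]]
contact_force: [1.6, -0.0, 0.2]
grip_width: 0.0513
```

```bash
python3 - <<'E'
from st import *
onrail(1);onrail(0)
plan([(.4656,.157,.092,51.5,'over')])
E
```

```text
top hole err mm (rail x,y) -0.9 -0.2 yaw err 0.009 cost 0.094 blob [(25, array([-1.2,  0.3]))]
top hole err mm (rail x,y) -1.6 0.2 yaw err -0.013 cost 0.092 blob [(24, array([-2.3,  0.1]))]
t 27.8 p [0.4673 0.1562 0.151 ] jaw 51.7 q7 0.37 w 0.0512 F [0.7 0.  0.5]
over shift [0.011, -0.003, 0.393] turn 0.002 rows>= 2
```

Both are well placed. I grasp A.

Call:
servo_tool([
  [0.2,[0.011,-0.003,0.2],0],
  [0.2,[0.011,-0.003,0.38],0],
  [0.2,[0.011,-0.003,0.38],0],
  [0.2,[0.011,-0.003,0.38],0],
  [-1,[0.011,-0.003,0.38],0],
  [-1,[0.011,-0.003,0.38],0],
  [-1,[0.011,-0.003,0.38],0],
  [-1,[0.011,-0.003,0.38],0],
  [-1,[0.011,-0.003,0.38],0],
  [-1,[0.011,-0.003,0.38],0],
  [-1,[0.011,-0.003,0.38],0],
  [-1,[0.011,-0.003,0.38],0],
])

```text
time_s: 28.78
tcp_pos: [0.4665, 0.1572, 0.0954]
tool_rot: [[-0.784, 0.621, 0.001], [0.621, 0.784, 0.005], [0.002, 0.004, -1.0]]
contact_force: [-0.9, -0.3, 7.4]
grip_width: 0.0073
```

```bash
python3 - <<'E'
from st import *
t=HOLES[2]+.058*RU; print(t)
plan([(.466,.157,.178,4.2,'up'),(*t,.178,4.2,'over'),(*t,.138,4.2,'down')])
E
```

```text
[0.6628 0.078 ]
t 28.8 p [0.4665 0.1572 0.0954] jaw 51.6 q7 0.32 w 0.0073 F [-0.9 -0.3  7.4]
up shift [0.003, -0.001, -0.55] turn 0.527 rows>= 7
over shift [-0.311, 0.635, -0.001] turn 0.0 rows>= 3
over shift [-0.311, 0.635, -0.001] turn 0.0 rows>= 3
down shift [-0.001, -0.0, 0.267] turn 0.0 rows>= 1
```

Call:
servo_tool([
  [-1,[0.003,0,-0.2],0],
  [-1,[0.003,0,-0.4],0.1],
  [-1,[0.003,0,-0.55],0.53],
  [-1,[0.003,0,-0.55],0.53],
  [-1,[0.003,0,-0.55],0.53],
  [-1,[0.003,0,-0.55],0.53],
  [-1,[0.003,0,-0.55],0.53],
  [-1,[0.003,0,-0.55],0.53],
  [-1,[0.003,0,-0.55],0.53],
  [-1,[0.003,0,-0.55],0.53],
  [-1,[0.003,0,-0.55],0.53],
])

```text
time_s: 29.7
tcp_pos: [0.4661, 0.1572, 0.1781]
tool_rot: [[-0.072, 0.997, 0.001], [0.997, 0.072, 0.005], [0.004, 0.002, -1.0]]
contact_force: [0.5, -0.4, -1.4]
grip_width: 0.0071
```

Call:
servo_tool([
  [-1,[-0.31,0.635,0],0],
  [-1,[-0.31,0.635,0],0],
  [-1,[-0.31,0.635,0],0],
  [-1,[-0.31,0.635,0],0],
  [-1,[-0.31,0.635,0],0],
])

```text
time_s: 30.12
tcp_pos: [0.5652, 0.1166, 0.1775]
tool_rot: [[-0.071, 0.997, 0.0], [0.997, 0.071, 0.005], [0.005, 0.001, -1.0]]
contact_force: [-0.3, 0.1, -1.8]
grip_width: 0.0073
```

Call:
servo_tool([
  [-1,[-0.31,0.635,0],0],
  [-1,[-0.31,0.635,0],0],
  [-1,[-0.31,0.635,0],0],
  [-1,[-0.31,0.635,0],0],
  [-1,[-0.31,0.635,0],0],
  [-1,[-0.31,0.635,0],0],
])

```text
time_s: 30.62
tcp_pos: [0.6624, 0.0786, 0.1769]
tool_rot: [[-0.074, 0.997, -0.001], [0.997, 0.074, 0.006], [0.006, -0.001, -1.0]]
contact_force: [-0.2, 0.9, -2.3]
grip_width: 0.0073
```

```bash
python3 - <<'E'
from st import *
t=HOLES[2]+.058*RU
plan([(*t,.140,4.2,'down')])
E
```

```text
t 30.6 p [0.6624 0.0786 0.1769] jaw 4.2 q7 -0.22 w 0.0073 F [-0.2  0.9 -2.3]
down shift [-0.006, 0.003, 0.246] turn 0.001 rows>= 1
```

Call:
servo_tool([
  [-1,[-0.006,0.003,0.1],0],
  [-1,[-0.006,0.003,0.2],0],
  [-1,[-0.006,0.003,0.23],0],
  [-1,[-0.006,0.003,0.252],0],
  [-1,[-0.006,0.003,0.252],0],
  [-0.4,[-0.006,0.003,0.252],0],
  [-0.3,[-0.006,0.003,0.252],0],
  [-0.3,[-0.006,0.003,0.252],0],
  [-0.3,[-0.006,0.003,0.0],0],
  [0.2,[-0.006,0.003,-0.25],0],
  [0.2,[-0.006,0.003,-0.45],0],
  [0.2,[-0.006,0.003,-0.45],0],
])

```text
time_s: 31.62
tcp_pos: [0.6655, 0.0782, 0.2529]
tool_rot: [[-0.074, 0.997, 0.011], [0.997, 0.074, 0.008], [0.007, 0.011, -1.0]]
contact_force: [-0.2, 0.9, 1.8]
grip_width: 0.0513
```

Call:
servo_tool([
  [0.2,[0.87,-0.33,0],-0.92],
  [0.2,[0.87,-0.33,0],-0.92],
  [0.2,[0.87,-0.33,0],-0.92],
  [0.2,[0.87,-0.33,0],-0.92],
  [0.2,[0.87,-0.33,0],-0.92],
  [0.2,[0.87,-0.33,0],-0.92],
  [0.2,[0.87,-0.33,0],-0.92],
  [0.2,[0.87,-0.33,0],-0.92],
  [0.2,[0.87,-0.33,0],-0.92],
  [0.2,[0.87,-0.33,0],-0.92],
  [0.2,[0.87,-0.33,0],-0.92],
  [0.2,[0.87,-0.33,0],-0.92],
  [0.2,[0.87,-0.33,0],-0.92],
])

```text
time_s: 32.7
tcp_pos: [0.6064, 0.2045, 0.2532]
tool_rot: [[-0.999, 0.048, 0.011], [0.048, 0.999, 0.008], [-0.01, 0.008, -1.0]]
contact_force: [0.0, -0.4, 0.0]
grip_width: 0.0508
```

```bash
python3 - <<'E'
from st import *
onrail(2);onrail(1);onrail(0)
p=snap('top','t10'); p2=snap('side','s10')
for th in('screw_a',): 
  for q in(p,p2): print([(np.round(d['xyz'],3).tolist(),round(d['confidence'],2)) for d in r.look_for(th,q)])
print(fit(p,'tub',(.4928,.3382,-.073)),fit(p2,'tub',(.4928,.3382,-.073)))
plan([(.5556,.3336,.19,85.8,'over'),(.5556,.3336,.125,85.8,'dn')])
E
```

```text
top hole err mm (rail x,y) -9.7 16.9 yaw err 0.369 cost 0.626 blob []
top hole err mm (rail x,y) -1.4 0.0 yaw err 0.01 cost 0.094 blob [(25, array([-1.2,  0.3]))]
top hole err mm (rail x,y) -1.6 0.2 yaw err -0.013 cost 0.094 blob [(24, array([-2.3,  0.1]))]
[([0.646, -0.066, 0.047], 0.74), ([0.474, 0.333, 0.074], 0.65), ([0.433, 0.34, 0.077], 0.63), ([0.847, 0.004, 0.019], 0.6), ([0.557, 0.332, 0.079], 0.49), ([0.515, 0.336, 0.076], 0.47)]
[([0.468, 0.331, 0.076], 0.69), ([0.55, 0.327, 0.071], 0.62), ([0.428, 0.335, 0.072], 0.59), ([0.512, 0.33, 0.079], 0.51)]
(array([ 0.4924,  0.3381, -0.0691]), np.float64(0.03463671645625367)) (array([ 0.4939,  0.338 , -0.0752]), np.float64(0.040972564988483055))
t 33.0 p [0.6064 0.2047 0.2534] jaw 87.0 q7 0.93 w 0.0513 F [ 0.8  1.1 -1.2]
over shift [0.388, 0.837, 0.425] turn 0.013 rows>= 4
dn shift [0.004, -0.004, 0.433] turn 0.0 rows>= 2
```

Call:
servo_tool([
  [0.2,[0.388,0.837,0.1],0.013],
  [0.2,[0.388,0.837,0.2],0.013],
  [0.2,[0.388,0.837,0.42],0.013],
  [0.2,[0.388,0.837,0.42],0.013],
  [0.2,[0.388,0.837,0.42],0.013],
  [0.2,[0.388,0.837,0.42],0.013],
  [0.2,[0.388,0.837,0.42],0.013],
])

```text
time_s: 33.63
tcp_pos: [0.5561, 0.3332, 0.191]
tool_rot: [[-0.997, 0.073, 0.011], [0.074, 0.997, 0.007], [-0.011, 0.008, -1.0]]
contact_force: [1.1, -0.3, 1.0]
grip_width: 0.0513
```

```bash
python3 - <<'E'
from st import *
onrail(2)
plan([(.5556,.3336,.121,85.8,'dn')])
E
```

```text
top hole err mm (rail x,y) 0.4 1.2 yaw err 0.012 cost 0.076 blob [(24, array([-0.2,  1.5]))]
t 33.7 p [0.5568 0.3326 0.1915] jaw 85.7 q7 0.66 w 0.0513 F [ 1.  -0.   1.1]
dn shift [0.014, 0.002, 0.47] turn -0.001 rows>= 2
```

Call:
servo_tool([
  [0.2,[0.01,0.002,0.2],0],
  [0.2,[0.01,0.002,0.4],0],
  [0.2,[0.01,0.002,0.47],0],
  [0.2,[0.01,0.002,0.47],0],
  [-1,[0.01,0.002,0.47],0],
  [-1,[0.01,0.002,0.47],0],
  [-1,[0.01,0.002,0.47],0],
  [-1,[0.01,0.002,0.47],0],
  [-1,[0.01,0.002,0.47],0],
  [-1,[0.01,0.002,0.47],0],
  [-1,[0.01,0.002,0.47],0],
], squeeze=50)

```text
time_s: 34.6
tcp_pos: [0.5571, 0.3341, 0.1231]
tool_rot: [[-0.997, 0.075, 0.015], [0.075, 0.997, 0.009], [-0.015, 0.01, -1.0]]
contact_force: [0.1, -1.4, 6.8]
grip_width: 0.0299
```

```bash
python3 - <<'E'
from st import *
t=HOLES[2]
plan([(.556,.333,.22,94.2,'up'),(*t,.22,94.2,'over')])
E
```

```text
t 34.6 p [0.5571 0.3341 0.1231] jaw 85.7 q7 0.62 w 0.0299 F [ 0.1 -1.4  6.8]
up shift [-0.003, -0.001, -0.646] turn -0.094 rows>= 3
over shift [-0.099, -0.874, -0.005] turn -0.0 rows>= 4
over shift [-0.099, -0.874, -0.005] turn 0.0 rows>= 4
```

Call:
servo_tool([
  [-1,[0,0,-0.15],0],
  [-1,[0,0,-0.4],0],
  [-1,[0,0,-0.65],-0.094],
  [-1,[0,0,-0.65],-0.094],
  [-1,[0,0,-0.65],-0.094],
  [-1,[0,0,-0.65],-0.094],
])

```text
time_s: 35.1
tcp_pos: [0.5556, 0.3332, 0.2209]
tool_rot: [[-0.997, -0.071, 0.016], [-0.071, 0.997, 0.009], [-0.016, 0.008, -1.0]]
contact_force: [-0.4, 0.2, -1.5]
grip_width: 0.0306
```

Call:
servo_tool([
  [-1,[-0.1,-0.874,0],0],
  [-1,[-0.1,-0.874,0],0],
  [-1,[-0.1,-0.874,0],0],
  [-1,[-0.1,-0.874,0],0],
  [-1,[-0.1,-0.874,0],0],
])

```text
time_s: 35.52
tcp_pos: [0.5811, 0.1974, 0.2181]
tool_rot: [[-0.998, -0.062, 0.014], [-0.062, 0.998, 0.005], [-0.014, 0.004, -1.0]]
contact_force: [0.8, 0.6, -0.0]
grip_width: 0.0307
```

Call:
servo_tool([
  [-1,[-0.1,-0.874,0],0],
  [-1,[-0.1,-0.874,0],0],
  [-1,[-0.1,-0.874,0],0],
  [-1,[-0.1,-0.874,0],0],
  [-1,[-0.1,-0.874,0],0],
  [-1,[-0.1,-0.874,0],0],
])

```text
time_s: 36.02
tcp_pos: [0.6039, 0.0668, 0.2166]
tool_rot: [[-0.998, -0.059, 0.012], [-0.059, 0.998, 0.005], [-0.012, 0.005, -1.0]]
contact_force: [-1.0, 1.4, -1.0]
grip_width: 0.0308
```

```bash
python3 - <<'E'
from st import *
t=HOLES[2]
plan([(*t,.185,94.2,'dn')])
p=snap('side','s11'); o=r.observe()['tcp_pos']
for nm,q in(('tipexp',[o[0],o[1],o[2]-.116]),('hole',[*t,.053])): print(nm,proj(p,[q]))
c=proj(p,[[*t,.09]])[0].astype(int)
im=cv2.imread('pics/s11.png'); cv2.imwrite('pics/s11c.png',cv2.resize(im[c[1]-50:c[1]+50,c[0]-60:c[0]+60],None,fx=6,fy=6,interpolation=cv2.INTER_CUBIC)); print(c)
E
```

```text
t 36.0 p [0.6039 0.0668 0.2166] jaw 93.4 q7 1.25 w 0.0308 F [-1.   1.4 -1. ]
dn shift [-0.007, 0.045, 0.211] turn -0.009 rows>= 1
tipexp [[311.8245 188.4367]]
hole [[310.4209 199.9556]]
[311 190]
```

View pics/s11c.png

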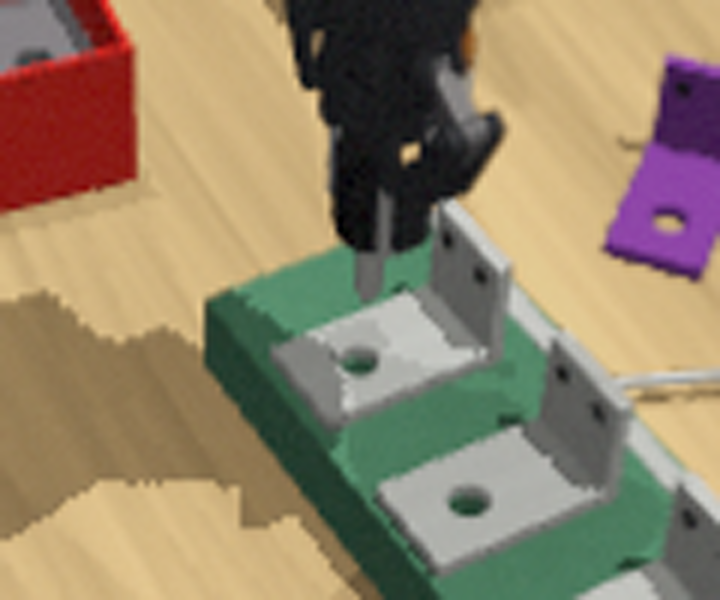

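The screw tip at crop (368,300) is in line with the hole at (360,362). I insert it slowly.

Call:
servo_tool([
  [-1,[-0.012,0.045,0.1],-0.009],
  [-1,[-0.012,0.045,0.2],-0.009],
  [-1,[-0.012,0.045,0.22],-0.009],
  [-1,[-0.012,0.045,0.22],-0.009],
])

```text
time_s: 36.4
tcp_pos: [0.6043, 0.0775, 0.1826]
tool_rot: [[-0.997, -0.079, 0.009], [-0.079, 0.997, 0.007], [-0.01, 0.006, -1.0]]
contact_force: [-1.4, 0.0, -0.9]
grip_width: 0.0306
```

```bash
python3 - <<'E'
from st import *
t=HOLES[2]
plan([(*(t+[.0008,0]),.130,94.2,'dn')])
E
```

```text
t 36.4 p [0.6043 0.0775 0.1826] jaw 94.5 q7 1.23 w 0.0306 F [-1.4  0.  -0.9]
dn shift [-0.004, -0.028, 0.351] turn 0.004 rows>= 2
```

Call:
servo_tool([
  [-1,[-0.004,-0.027,0],0.004],
  [-1,[-0.004,-0.027,0],0.004],
  [-1,[-0.004,-0.027,0.06],0.004],
  [-1,[-0.004,-0.027,0.12],0.004],
  [-1,[-0.004,-0.027,0.16],0.004],
  [-1,[-0.004,-0.027,0.2],0.004],
  [-1,[-0.004,-0.027,0.2],0.004],
])

```text
time_s: 36.98
tcp_pos: [0.6047, 0.0735, 0.1507]
tool_rot: [[-0.997, -0.073, 0.007], [-0.073, 0.997, 0.006], [-0.007, 0.006, -1.0]]
contact_force: [-0.4, -0.5, -1.1]
grip_width: 0.0306
```

```bash
python3 - <<'E'
from st import *
t=HOLES[2]
plan([(*(t+[.0008,0]),.130,94.2,'dn')])
E
```

```text
t 37.0 p [0.6047 0.0735 0.1507] jaw 94.2 q7 1.22 w 0.0306 F [-0.4 -0.5 -1.1]
dn shift [-0.006, 0.001, 0.138] turn -0.0 rows>= 1
```

Call:
servo_tool([
  [-1,[0,0,0.05],0],
  [-1,[0,0,0.1],0],
  [-1,[0,0,0.13],0],
  [-1,[0,0,0.15],0],
  [-1,[0,0,0.15],0],
])

```text
time_s: 37.4
tcp_pos: [0.6046, 0.0736, 0.1291]
tool_rot: [[-0.997, -0.073, 0.006], [-0.073, 0.997, 0.005], [-0.006, 0.005, -1.0]]
contact_force: [-6.0, -1.6, 10.9]
grip_width: 0.0303
```

Call:
servo_tool([
  [0,[0,0,0],0],
  [0.2,[0,0,0],0],
  [0.2,[0,0,0],0],
  [0.2,[0,0,-0.2],0],
  [0.2,[0,0,-0.5],0],
  [0.2,[0,0,-0.55],0],
  [0.2,[0,0,-0.55],0],
])

```text
time_s: 37.98
tcp_pos: [0.6061, 0.074, 0.2162]
tool_rot: [[-0.997, -0.073, 0.014], [-0.073, 0.997, 0.006], [-0.014, 0.005, -1.0]]
contact_force: [-0.1, -0.4, -0.0]
grip_width: 0.0513
```

```bash
python3 - <<'E'
from st import *
plan([(.5137,.3367,.205,85.8,'over'),(.5137,.3367,.121,85.8,'dn')])
p=snap('side','s12'); 
for th in('screw_a',): print([(np.round(d['xyz'],3).tolist(),round(d['confidence'],2)) for d in r.look_for(th,p)])
E
```

```text
t 38.0 p [0.6061 0.074  0.2162] jaw 94.2 q7 1.25 w 0.0513 F [-0.1 -0.4 -0. ]
over shift [0.244, 0.896, 0.039] turn 0.093 rows>= 4
over shift [0.372, 0.851, 0.039] turn 0.0 rows>= 4
dn shift [0.007, -0.004, 0.56] turn 0.0 rows>= 3
[([0.599, 0.065, 0.079], 0.7), ([0.51, 0.333, 0.076], 0.58), ([0.467, 0.334, 0.075], 0.53)]
```

Call:
servo_tool([
  [0.2,[0.244,0.896,0],0.093],
  [0.2,[0.244,0.896,0],0.093],
  [0.2,[0.244,0.896,0],0.093],
  [0.2,[0.244,0.896,0],0.093],
  [0.2,[0.244,0.896,0],0.093],
])

```text
time_s: 38.5
tcp_pos: [0.5546, 0.2107, 0.2114]
tool_rot: [[-0.998, 0.064, 0.005], [0.064, 0.998, 0.008], [-0.004, 0.008, -1.0]]
contact_force: [-0.3, 0.5, 0.2]
grip_width: 0.0511
```

Call:
servo_tool([
  [0.2,[0.372,0.851,0.04],0],
  [0.2,[0.372,0.851,0.04],0],
  [0.2,[0.372,0.851,0.04],0],
  [0.2,[0.372,0.851,0.04],0],
  [0.2,[0.372,0.851,0.04],0],
  [0.2,[0.372,0.851,0.04],0],
  [0.2,[0.372,0.851,0.04],0],
  [0.2,[0.372,0.851,0.04],0],
])

```text
time_s: 39.17
tcp_pos: [0.5083, 0.3396, 0.2052]
tool_rot: [[-0.998, 0.067, 0.004], [0.067, 0.998, 0.006], [-0.004, 0.006, -1.0]]
contact_force: [0.4, -0.6, -0.3]
grip_width: 0.0514
```

```bash
python3 - <<'E'
from st import *
plan([(.5137,.3367,.121,85.8,'dn')])
E
```

```text
t 39.2 p [0.5083 0.3396 0.2052] jaw 86.2 q7 0.62 w 0.0514 F [ 0.4 -0.6 -0.3]
dn shift [-0.035, -0.02, 0.562] turn 0.004 rows>= 3
```

Call:
servo_tool([
  [0.2,[-0.033,-0.02,0.1],0],
  [0.2,[-0.033,-0.02,0.3],0],
  [0.2,[-0.033,-0.02,0.5],0],
  [0.2,[-0.033,-0.02,0.56],0],
  [0.2,[-0.033,-0.02,0.56],0],
  [-1,[-0.033,-0.02,0.56],0],
  [-1,[-0.033,-0.02,0.56],0],
  [-1,[-0.033,-0.02,0.56],0],
  [-1,[-0.033,-0.02,0.56],0],
  [-1,[-0.033,-0.02,0.56],0],
  [-1,[-0.033,-0.02,0.56],0],
  [-1,[-0.033,-0.02,0.56],0],
])

```text
time_s: 40.17
tcp_pos: [0.5139, 0.3369, 0.1223]
tool_rot: [[-0.998, 0.067, 0.006], [0.067, 0.998, 0.006], [-0.005, 0.007, -1.0]]
contact_force: [0.5, -1.6, 6.1]
grip_width: 0.0304
```

```bash
python3 - <<'E'
from st import *
t=HOLES[1]
plan([(.514,.337,.235,94.2,'up'),(*t,.235,94.2,'over')])
E
```

```text
t 40.2 p [0.5139 0.3369 0.1223] jaw 86.1 q7 0.58 w 0.0304 F [ 0.5 -1.6  6.1]
up shift [-0.004, 0.006, -0.751] turn -0.09 rows>= 3
over shift [-0.159, -0.798, -0.004] turn 0.0 rows>= 4
over shift [-0.159, -0.798, -0.004] turn 0.0 rows>= 4
over shift [-0.159, -0.798, -0.004] turn 0.0 rows>= 4
```

Call:
servo_tool([
  [-1,[0,0,-0.15],0],
  [-1,[0,0,-0.4],0],
  [-1,[0,0,-0.65],-0.09],
  [-1,[0,0,-0.75],-0.09],
  [-1,[0,0,-0.75],-0.09],
  [-1,[0,0,-0.75],-0.09],
])

```text
time_s: 40.67
tcp_pos: [0.5135, 0.3364, 0.2356]
tool_rot: [[-0.997, -0.073, 0.008], [-0.073, 0.997, 0.007], [-0.008, 0.007, -1.0]]
contact_force: [0.7, -0.7, -1.1]
grip_width: 0.0304
```

Call:
servo_tool([
  [-1,[-0.16,-0.8,0],0],
  [-1,[-0.16,-0.8,0],0],
  [-1,[-0.16,-0.8,0],0],
  [-1,[-0.16,-0.8,0],0],
  [-1,[-0.16,-0.8,0],0],
])

```text
time_s: 41.08
tcp_pos: [0.547, 0.2141, 0.2327]
tool_rot: [[-0.998, -0.066, 0.005], [-0.066, 0.998, 0.005], [-0.005, 0.004, -1.0]]
contact_force: [-0.6, 0.6, -1.2]
grip_width: 0.0304
```

Call:
servo_tool([
  [-1,[-0.16,-0.8,0],0],
  [-1,[-0.16,-0.8,0],0],
  [-1,[-0.16,-0.8,0],0],
  [-1,[-0.16,-0.8,0],0],
  [-1,[-0.16,-0.8,0],0],
])

```text
time_s: 41.5
tcp_pos: [0.579, 0.0928, 0.2304]
tool_rot: [[-0.998, -0.06, 0.002], [-0.06, 0.998, 0.003], [-0.002, 0.003, -1.0]]
contact_force: [-0.6, 1.6, -1.3]
grip_width: 0.0307
```

Call:
servo_tool([
  [-1,[-0.16,-0.78,0],0],
  [-1,[-0.16,-0.78,0],0],
  [-1,[-0.16,-0.78,0],0],
  [-1,[-0.16,-0.78,0],0],
  [-1,[-0.16,-0.78,0],0],
  [-1,[-0.16,-0.78,0],0],
  [-1,[-0.16,-0.78,0],0],
])

```text
time_s: 42.08
tcp_pos: [0.6096, -0.0191, 0.2298]
tool_rot: [[-0.998, -0.064, 0.001], [-0.064, 0.998, 0.005], [-0.002, 0.005, -1.0]]
contact_force: [-0.1, 0.2, -0.6]
grip_width: 0.0306
```

```bash
python3 - <<'E'
from st import *
t=HOLES[1]-.0008*RU
plan([(*t,.18,94.2,'dn')])
E
```

```text
t 42.1 p [ 0.6096 -0.0191  0.2298] jaw 93.7 q7 1.41 w 0.0306 F [-0.1  0.2 -0.6]
dn shift [-0.008, 0.018, 0.332] turn -0.006 rows>= 2
```

Call:
servo_tool([
  [-1,[-0.008,0.018,0.1],-0.006],
  [-1,[-0.008,0.018,0.25],-0.006],
  [-1,[-0.008,0.018,0.32],-0.006],
  [-1,[-0.008,0.018,0.32],-0.006],
  [-1,[-0.008,0.018,0.32],-0.006],
])

```text
time_s: 42.5
tcp_pos: [0.6102, -0.0151, 0.1816]
tool_rot: [[-0.997, -0.075, -0.0], [-0.075, 0.997, 0.005], [-0.0, 0.005, -1.0]]
contact_force: [0.4, -0.9, -0.0]
grip_width: 0.0307
```

```bash
python3 - <<'E'
from st import *
t=HOLES[1]-.0008*RU
plan([(*t,.15,94.2,'dn')])
E
```

```text
t 42.5 p [ 0.6102 -0.0151  0.1816] jaw 94.3 q7 1.39 w 0.0307 F [ 0.4 -0.9 -0. ]
dn shift [-0.003, -0.008, 0.21] turn 0.001 rows>= 1
```

Call:
servo_tool([
  [-1,[-0.003,-0.007,0],0],
  [-1,[-0.003,-0.007,0.06],0],
  [-1,[-0.003,-0.007,0.12],0],
  [-1,[-0.003,-0.007,0.16],0],
  [-1,[-0.003,-0.007,0.2],0],
  [-1,[-0.003,-0.007,0.2],0],
])

```text
time_s: 43.0
tcp_pos: [0.6099, -0.0161, 0.1497]
tool_rot: [[-0.997, -0.075, -0.003], [-0.075, 0.997, 0.005], [0.002, 0.006, -1.0]]
contact_force: [0.2, -0.2, -1.7]
grip_width: 0.0301
```

```bash
python3 - <<'E'
from st import *
t=HOLES[1]-.0008*RU
plan([(*t,.128,94.2,'dn')])
E
```

```text
t 43.0 p [ 0.6099 -0.0161  0.1497] jaw 94.3 q7 1.38 w 0.0301 F [ 0.2 -0.2 -1.7]
dn shift [-0.006, -0.001, 0.145] turn 0.001 rows>= 1
```

Inside the hole with no force. I push to seat it, release, and go for screw b.

Call:
servo_tool([
  [-1,[-0.004,0,0.05],0],
  [-1,[-0.004,0,0.1],0],
  [-1,[-0.004,0,0.13],0],
  [-1,[-0.004,0,0.148],0],
  [-1,[-0.004,0,0.148],0],
])

```text
time_s: 43.42
tcp_pos: [0.6101, -0.016, 0.1284]
tool_rot: [[-0.997, -0.075, -0.004], [-0.075, 0.997, 0.005], [0.003, 0.005, -1.0]]
contact_force: [-7.3, -1.0, 11.6]
grip_width: 0.0303
```

Call:
servo_tool([
  [0,[0,0,0],0],
  [0.2,[0,0,0],0],
  [0.2,[0,0,0],0],
  [0.2,[0,0,-0.2],0],
  [0.2,[0,0,-0.5],0],
  [0.2,[0,0,-0.65],0],
  [0.2,[0,0,-0.65],0],
  [0.2,[0,0,-0.65],0],
])

```text
time_s: 44.08
tcp_pos: [0.6114, -0.0163, 0.2278]
tool_rot: [[-0.997, -0.075, 0.0], [-0.075, 0.997, 0.004], [-0.001, 0.004, -1.0]]
contact_force: [-1.6, -0.9, -0.4]
grip_width: 0.0511
```

```bash
python3 - <<'E'
from st import *
plan([(.4719,.3397,.215,85.8,'over'),(.4719,.3397,.121,85.8,'dn')])
p=snap('side','s13'); 
for th in('screw_a',): print([(np.round(d['xyz'],3).tolist(),round(d['confidence'],2)) for d in r.look_for(th,p)])
E
```

```text
t 44.1 p [ 0.6114 -0.0163  0.2278] jaw 94.3 q7 1.41 w 0.0511 F [-1.6 -0.9 -0.4]
over shift [0.25, 0.812, 0.032] turn 0.094 rows>= 4
over shift [0.367, 0.766, 0.032] turn 0.0 rows>= 4
over shift [0.367, 0.766, 0.032] turn 0.0 rows>= 4
dn shift [-0.0, -0.003, 0.627] turn -0.0 rows>= 3
[([0.498, 0.292, 0.052], 0.73), ([0.603, -0.016, 0.082], 0.58), ([0.427, 0.34, 0.074], 0.49), ([0.345, -0.204, 0.024], 0.48), ([0.468, 0.333, 0.078], 0.45), ([0.599, 0.066, 0.079], 0.43)]
```

Call:
servo_tool([
  [0.2,[0.25,0.81,0],0.094],
  [0.2,[0.25,0.81,0],0.094],
  [0.2,[0.25,0.81,0],0.094],
  [0.2,[0.25,0.81,0],0.094],
  [0.2,[0.25,0.81,0],0.094],
])

```text
time_s: 44.6
tcp_pos: [0.5616, 0.1055, 0.2245]
tool_rot: [[-0.998, 0.066, -0.007], [0.066, 0.998, 0.005], [0.008, 0.005, -1.0]]
contact_force: [0.3, -1.5, 0.1]
grip_width: 0.0512
```

Call:
servo_tool([
  [0.2,[0.367,0.766,0],0],
  [0.2,[0.367,0.766,0],0],
  [0.2,[0.367,0.766,0],0],
  [0.2,[0.367,0.766,0],0],
  [0.2,[0.367,0.766,0],0],
])

```text
time_s: 45.02
tcp_pos: [0.5124, 0.2267, 0.2247]
tool_rot: [[-0.998, 0.06, -0.009], [0.06, 0.998, 0.006], [0.01, 0.005, -1.0]]
contact_force: [-0.2, 0.1, -0.2]
grip_width: 0.0514
```

Call:
servo_tool([
  [0.2,[0.34,0.766,0],0],
  [0.2,[0.34,0.766,0],0],
  [0.2,[0.34,0.766,0],0],
  [0.2,[0.34,0.766,0],0],
  [0.2,[0.34,0.766,0],0],
  [0.2,[0.34,0.766,0],0],
  [0.2,[0.34,0.766,0],0],
  [0.2,[0.34,0.766,0],0],
])

```text
time_s: 45.68
tcp_pos: [0.4699, 0.3421, 0.2251]
tool_rot: [[-0.998, 0.064, -0.01], [0.064, 0.998, 0.004], [0.01, 0.004, -1.0]]
contact_force: [0.1, 0.8, -0.5]
grip_width: 0.0508
```

```bash
python3 - <<'E'
from st import *
plan([(.4719,.3397,.121,85.8,'dn')])
E
```

```text
t 45.7 p [0.4699 0.3421 0.2251] jaw 86.4 q7 0.59 w 0.0508 F [ 0.1  0.8 -0.5]
dn shift [-0.021, -0.018, 0.694] turn 0.006 rows>= 3
```

Call:
servo_tool([
  [0.2,[-0.02,-0.018,0.2],0],
  [0.2,[-0.02,-0.018,0.4],0],
  [0.2,[-0.02,-0.018,0.6],0],
  [0.2,[-0.02,-0.018,0.69],0],
  [0.2,[-0.02,-0.018,0.69],0],
  [-1,[-0.02,-0.018,0.69],0],
  [-1,[-0.02,-0.018,0.69],0],
  [-1,[-0.02,-0.018,0.69],0],
  [-1,[-0.02,-0.018,0.69],0],
  [-1,[-0.02,-0.018,0.69],0],
  [-1,[-0.02,-0.018,0.69],0],
  [-1,[-0.02,-0.018,0.69],0],
])

```text
time_s: 46.68
tcp_pos: [0.4723, 0.34, 0.1229]
tool_rot: [[-0.998, 0.064, -0.008], [0.064, 0.998, 0.005], [0.008, 0.005, -1.0]]
contact_force: [-0.3, -1.0, 6.7]
grip_width: 0.0305
```

```bash
python3 - <<'E'
from st import *
t=HOLES[0]
plan([(.472,.34,.235,94.2,'up'),(*t,.235,94.2,'over')])
E
```

```text
t 46.7 p [0.4723 0.34   0.1229] jaw 86.3 q7 0.54 w 0.0305 F [-0.3 -1.   6.7]
up shift [0.008, 0.003, -0.747] turn -0.087 rows>= 3
over shift [-0.188, -0.759, -0.006] turn -0.0 rows>= 3
over shift [-0.188, -0.759, -0.006] turn 0.0 rows>= 3
over shift [-0.188, -0.759, -0.006] turn 0.0 rows>= 3
over shift [-0.188, -0.759, -0.006] turn 0.0 rows>= 3
```

Call:
servo_tool([
  [-1,[0,0,-0.15],0],
  [-1,[0,0,-0.4],0],
  [-1,[0,0,-0.65],-0.087],
  [-1,[0,0,-0.77],-0.087],
  [-1,[0,0,-0.77],-0.087],
  [-1,[0,0,-0.77],-0.087],
])

```text
time_s: 47.18
tcp_pos: [0.4735, 0.3397, 0.2395]
tool_rot: [[-0.997, -0.072, -0.005], [-0.072, 0.997, 0.006], [0.005, 0.007, -1.0]]
contact_force: [-0.4, -0.7, -1.3]
grip_width: 0.0301
```

Call:
servo_tool([
  [-1,[-0.19,-0.76,0],0],
  [-1,[-0.19,-0.76,0],0],
  [-1,[-0.19,-0.76,0],0],
  [-1,[-0.19,-0.76,0],0],
  [-1,[-0.19,-0.76,0],0],
])

```text
time_s: 47.6
tcp_pos: [0.5108, 0.2245, 0.2367]
tool_rot: [[-0.998, -0.066, -0.008], [-0.066, 0.998, 0.004], [0.007, 0.005, -1.0]]
contact_force: [-1.1, 0.6, -0.4]
grip_width: 0.0303
```

Call:
servo_tool([
  [-1,[-0.19,-0.76,0],0],
  [-1,[-0.19,-0.76,0],0],
  [-1,[-0.19,-0.76,0],0],
  [-1,[-0.19,-0.76,0],0],
  [-1,[-0.19,-0.76,0],0],
])

```text
time_s: 48.02
tcp_pos: [0.5469, 0.1106, 0.2344]
tool_rot: [[-0.998, -0.061, -0.01], [-0.061, 0.998, 0.004], [0.01, 0.004, -1.0]]
contact_force: [0.3, 0.6, -0.5]
grip_width: 0.0306
```

Call:
servo_tool([
  [-1,[-0.19,-0.76,0],0],
  [-1,[-0.19,-0.76,0],0],
  [-1,[-0.19,-0.76,0],0],
  [-1,[-0.19,-0.76,0],0],
  [-1,[-0.19,-0.76,0],0],
])

```text
time_s: 48.43
tcp_pos: [0.5822, -0.0019, 0.2325]
tool_rot: [[-0.998, -0.059, -0.012], [-0.059, 0.998, 0.004], [0.012, 0.005, -1.0]]
contact_force: [-0.8, 1.4, 0.3]
grip_width: 0.0302
```

Call:
servo_tool([
  [-1,[-0.19,-0.73,0],0],
  [-1,[-0.19,-0.73,0],0],
  [-1,[-0.19,-0.73,0],0],
  [-1,[-0.19,-0.73,0],0],
  [-1,[-0.19,-0.73,0],0],
  [-1,[-0.19,-0.73,0],0],
  [-1,[-0.19,-0.73,0],0],
])

```text
time_s: 49.02
tcp_pos: [0.6171, -0.1055, 0.2316]
tool_rot: [[-0.998, -0.064, -0.012], [-0.064, 0.998, 0.006], [0.012, 0.007, -1.0]]
contact_force: [0.3, -0.4, 0.0]
grip_width: 0.0305
```

```bash
python3 - <<'E'
from st import *
t=HOLES[0]-.001*RU
plan([(*t,.18,94.2,'dn')])
p=snap('side','s14'); print([(np.round(d['xyz'],3).tolist(),round(d['confidence'],2)) for d in r.look_for('screw_a',p)])
E
```

```text
t 49.0 p [ 0.6171 -0.1055  0.2316] jaw 93.7 q7 1.55 w 0.0305 F [ 0.3 -0.4  0. ]
dn shift [-0.003, -0.004, 0.344] turn -0.006 rows>= 2
[([0.598, 0.061, 0.077], 0.71), ([0.426, 0.336, 0.072], 0.64), ([0.605, -0.018, 0.08], 0.51), ([0.609, -0.106, 0.177], 0.5)]
```

Call:
servo_tool([
  [-1,[-0.008,-0.004,0.1],-0.006],
  [-1,[-0.008,-0.004,0.25],-0.006],
  [-1,[-0.008,-0.004,0.32],-0.006],
  [-1,[-0.008,-0.004,0.32],-0.006],
  [-1,[-0.008,-0.004,0.32],-0.006],
])

```text
time_s: 49.53
tcp_pos: [0.6175, -0.1065, 0.1836]
tool_rot: [[-0.997, -0.073, -0.013], [-0.073, 0.997, 0.005], [0.013, 0.006, -1.0]]
contact_force: [1.1, -0.7, -0.5]
grip_width: 0.0304
```

```bash
python3 - <<'E'
from st import *
t=HOLES[0]
plan([(*t,.15,94.2,'dn')])
E
```

```text
t 49.5 p [ 0.6175 -0.1065  0.1836] jaw 94.2 q7 1.54 w 0.0304 F [ 1.1 -0.7 -0.5]
dn shift [-0.007, 0.003, 0.224] turn -0.0 rows>= 1
```

Call:
servo_tool([
  [-1,[-0.006,0.003,0.04],0],
  [-1,[-0.006,0.003,0.09],0],
  [-1,[-0.006,0.003,0.14],0],
  [-1,[-0.006,0.003,0.18],0],
  [-1,[-0.006,0.003,0.22],0],
  [-1,[-0.006,0.003,0.22],0],
])

```text
time_s: 50.03
tcp_pos: [0.6172, -0.1058, 0.1489]
tool_rot: [[-0.997, -0.073, -0.015], [-0.073, 0.997, 0.006], [0.015, 0.007, -1.0]]
contact_force: [-0.7, 0.1, -1.0]
grip_width: 0.0306
```

```bash
python3 - <<'E'
from st import *
t=HOLES[0]
plan([(*t,.128,94.2,'dn')])
E
```

```text
t 50.0 p [ 0.6172 -0.1058  0.1489] jaw 94.2 q7 1.53 w 0.0306 F [-0.7  0.1 -1. ]
dn shift [-0.008, -0.001, 0.139] turn -0.0 rows>= 1
```

Call:
servo_tool([
  [-1,[-0.003,0,0.05],0],
  [-1,[-0.003,0,0.1],0],
  [-1,[-0.003,0,0.13],0],
  [-1,[-0.003,0,0.145],0],
  [-1,[-0.003,0,0.145],0],
])

```text
time_s: 50.45
tcp_pos: [0.617, -0.1057, 0.1288]
tool_rot: [[-0.997, -0.073, -0.016], [-0.073, 0.997, 0.005], [0.016, 0.006, -1.0]]
contact_force: [-11.0, 1.1, 17.5]
grip_width: 0.03
```

Call:
servo_tool([
  [0,[0,0,0],0],
  [0.2,[0,0,0],0],
  [0.2,[0,0,0],0],
  [0.2,[0,0,-0.2],0],
  [0.2,[0,0,-0.5],0],
  [0.2,[0,0,-0.65],0],
  [0.2,[0,0,-0.65],0],
  [0.2,[0,0,-0.65],0],
])

```text
time_s: 51.12
tcp_pos: [0.6195, -0.106, 0.2281]
tool_rot: [[-0.997, -0.073, -0.012], [-0.073, 0.997, 0.004], [0.012, 0.005, -1.0]]
contact_force: [0.3, 0.9, -1.0]
grip_width: 0.0514
```

Call:
servo_tool([
  [0.6,[0.2,-0.85,0],0.1],
  [0.6,[0.2,-0.85,0],0.1],
  [0.6,[0.2,-0.85,0],0.1],
  [0.6,[0.2,-0.85,0],0.1],
  [0.6,[0.2,-0.85,0],0.1],
  [0.6,[0.2,-0.85,0],0.1],
  [0.6,[0.2,-0.85,0],0.1],
])

```text
time_s: 51.7
tcp_pos: [0.5988, -0.2338, 0.2267]
tool_rot: [[-0.996, 0.083, -0.014], [0.082, 0.997, 0.006], [0.014, 0.004, -1.0]]
contact_force: [0.0, 1.1, -0.0]
grip_width: 0.0685
```

```bash
python3 - <<'E'
from st import *
p=snap('side','s15'); t=snap('top','t15')
for q in(p,t): print([(np.round(d['xyz'],3).tolist(),round(d['confidence'],2)) for d in r.look_for('screw_a',q)])
for q in (p,t): print(fit(q,'lid',(.4915,-.3242,-.088),.003))
plan([])
f=lambda q,n:(lambda c,i:cv2.resize(i[c[1]-50:c[1]+50,c[0]-65:c[0]+65],None,fx=6,fy=5.8,interpolation=cv2.INTER_CUBIC)[:, :])(proj(q,[[.63,-.016,.06]])[0].astype(int),cv2.imread('pics/%s.png'%n))
cv2.imwrite('pics/c15.png',cv2.resize(np.vstack([f(p,'s15'),f(t,'t15')]),None,fx=.51,fy=.51))
E
```

```text
[([0.427, 0.335, 0.074], 0.6), ([0.61, -0.111, 0.079], 0.6), ([0.603, -0.02, 0.084], 0.59), ([0.614, -0.056, 0.042], 0.33), ([0.63, -0.11, 0.056], 0.18)]
[([0.61, -0.012, 0.08], 0.71), ([0.618, -0.103, 0.08], 0.69), ([0.352, 0.183, 0.067], 0.62), ([0.468, -0.276, 0.0], 0.2)]
(array([ 0.4916, -0.3242, -0.0882]), np.float64(0.020755602748819827))
(array([ 0.4913, -0.3243, -0.0877]), np.float64(0.02944665040405777))
t 51.9 p [ 0.5991 -0.2339  0.2277] jaw 85.3 q7 1.62 w 0.0681 F [0.4 0.3 0.4]
```

View pics/c15.png

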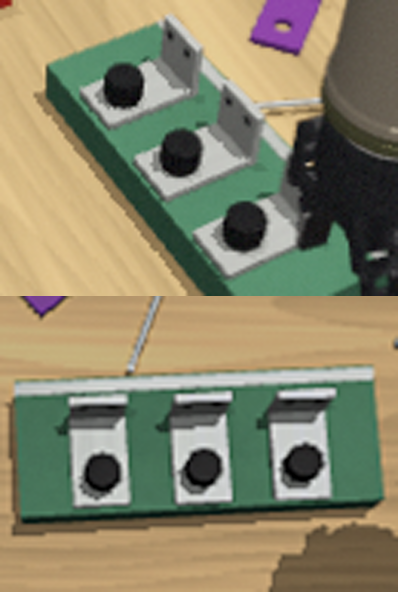

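The views show all three brackets square on the rail with their knobs seated, at (125,85), (182,150) and (245,225) in the upper crop. I fetch the lid.

```bash
python3 - <<'E'
from st import *
plan([(.5762,-.3317,.17,85,'over'),(.5762,-.3317,.094,85,'dn')])
E
```

```text
t 51.9 p [ 0.5991 -0.2339  0.2277] jaw 85.3 q7 1.62 w 0.0681 F [0.4 0.3 0.4]
over shift [0.094, -0.664, 0.384] turn 0.003 rows>= 3
dn shift [-0.006, -0.002, 0.507] turn 0.0 rows>= 2
```

Call:
servo_tool([
  [1,[0.094,-0.664,0.1],0],
  [1,[0.094,-0.664,0.25],0],
  [1,[0.094,-0.664,0.38],0],
  [1,[0.094,-0.664,0.38],0],
  [1,[0.094,-0.664,0.38],0],
  [1,[0.094,-0.664,0.38],0],
  [1,[0.094,-0.664,0.38],0],
])

```text
time_s: 52.48
tcp_pos: [0.5777, -0.3298, 0.172]
tool_rot: [[-0.997, 0.079, -0.01], [0.079, 0.997, 0.005], [0.01, 0.004, -1.0]]
contact_force: [0.0, -0.1, 0.5]
grip_width: 0.0852
```

```bash
python3 - <<'E'
from st import *
plan([(.5762,-.3317,.095,85,'dn')])
E
```

```text
t 52.5 p [ 0.5777 -0.3298  0.172 ] jaw 85.5 q7 1.76 w 0.0852 F [ 0.  -0.1  0.5]
dn shift [0.004, -0.015, 0.513] turn 0.005 rows>= 2
```

Call:
servo_tool([
  [1,[0.004,-0.015,0.2],0.005],
  [1,[0.004,-0.015,0.4],0.005],
  [1,[0.004,-0.015,0.51],0.005],
  [1,[0.004,-0.015,0.51],0.005],
  [-1,[0.004,-0.015,0.51],0.005],
  [-1,[0.004,-0.015,0.51],0.005],
  [-1,[0.004,-0.015,0.51],0.005],
  [-1,[0.004,-0.015,0.51],0.005],
  [-1,[0.004,-0.015,0.51],0.005],
  [-1,[0.004,-0.015,0.51],0.005],
  [-1,[0.004,-0.015,0.51],0.005],
  [-1,[0.004,-0.015,0.51],0.005],
], squeeze=110)

```text
time_s: 53.48
tcp_pos: [0.5781, -0.3318, 0.0988]
tool_rot: [[-0.996, 0.087, -0.005], [0.087, 0.996, 0.003], [0.005, 0.002, -1.0]]
contact_force: [0.1, 0.3, 8.0]
grip_width: 0.0474
```

Call:
servo_tool([
  [-1,[0,0,-0.1],0],
  [-1,[0,0,-0.2],0],
  [-1,[0,0,-0.3],0],
  [-1,[0,0,-0.3],0],
  [-1,[0,0,-0.3],0],
])

```text
time_s: 53.9
tcp_pos: [0.5791, -0.3322, 0.1455]
tool_rot: [[-0.996, 0.087, -0.002], [0.087, 0.996, 0.001], [0.002, 0.001, -1.0]]
contact_force: [-0.5, 0.9, -2.1]
grip_width: 0.0477
```

```bash
python3 - <<'E'
from st import *
p=snap('side','s16'); o=r.observe(); z=o['tcp_pos'][2]-.092
print([ (dz,fit(p,'lid',(.4915,-.3242,-.088),z+dz)) for dz in(-.01,0,)])
plan([(.5762,-.3317,.24,85.8,'up'),(.5776,.3319,.24,85.8,'over')])
cv2.imwrite('pics/s16c.png',cv2.resize(cv2.imread('pics/s16.png')[230:420,240:460],None,fx=3,fy=3))
E
```

```text
[(-0.01, (array([ 0.4946, -0.3234, -0.0856]), np.float64(0.043498773353462916))), (0, (array([ 0.492 , -0.3268, -0.0865]), np.float64(0.04840388516701264)))]
t 54.0 p [ 0.5784 -0.332   0.1441] jaw 85.0 q7 1.75 w 0.0471 F [-0.9  0.5 -2.5]
up shift [0.018, 0.002, -0.64] turn -0.009 rows>= 3
over shift [0.063, 0.883, 0.002] turn -0.0 rows>= 4
over shift [0.063, 0.883, 0.002] turn 0.0 rows>= 4
over shift [0.063, 0.883, 0.002] turn 0.0 rows>= 4
over shift [0.063, 0.883, 0.002] turn 0.0 rows>= 4
over shift [0.063, 0.883, 0.002] turn 0.0 rows>= 4
```

View pics/s16c.png

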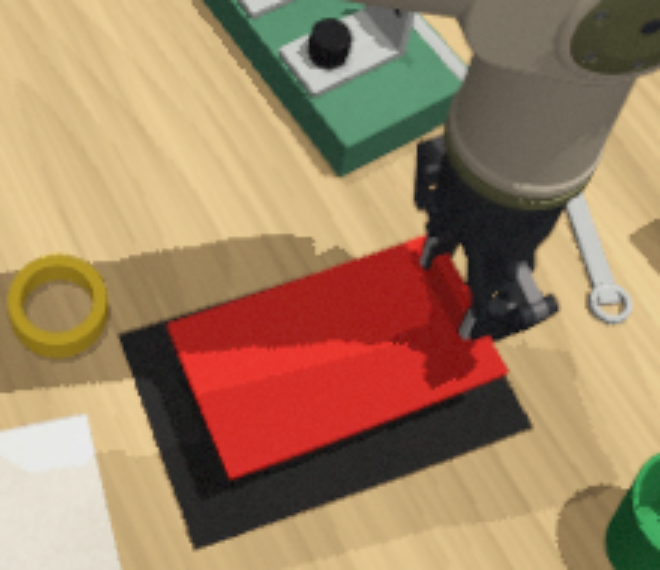

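Lid held almost level above the mat. I lift it higher and carry it to the tub.

Call:
servo_tool([
  [-1,[0.01,0,-0.2],0],
  [-1,[0.01,0,-0.4],0],
  [-1,[0.01,0,-0.6],0],
  [-1,[0.01,0,-0.77],0],
  [-1,[0.01,0,-0.77],0],
  [-1,[0.01,0,-0.77],0],
])

```text
time_s: 54.45
tcp_pos: [0.5778, -0.3322, 0.2602]
tool_rot: [[-0.996, 0.087, -0.003], [0.087, 0.996, 0.001], [0.003, 0.001, -1.0]]
contact_force: [0.6, 0.2, -3.0]
grip_width: 0.0475
```

Call:
servo_tool([
  [-1,[0.06,0.88,0],0],
  [-1,[0.06,0.88,0],0],
  [-1,[0.06,0.88,0],0],
  [-1,[0.06,0.88,0],0],
  [-1,[0.06,0.88,0],0],
])

```text
time_s: 54.87
tcp_pos: [0.5802, -0.1942, 0.2583]
tool_rot: [[-0.997, 0.079, -0.005], [0.079, 0.997, 0.004], [0.006, 0.003, -1.0]]
contact_force: [0.3, -0.3, -1.5]
grip_width: 0.047
```

Call:
servo_tool([
  [-1,[0.06,0.88,0],0],
  [-1,[0.06,0.88,0],0],
  [-1,[0.06,0.88,0],0],
  [-1,[0.06,0.88,0],0],
  [-1,[0.06,0.88,0],0],
])

```text
time_s: 55.28
tcp_pos: [0.581, -0.0564, 0.2573]
tool_rot: [[-0.997, 0.071, -0.008], [0.071, 0.997, 0.006], [0.008, 0.006, -1.0]]
contact_force: [-0.3, -0.1, -1.9]
grip_width: 0.0472
```

Call:
servo_tool([
  [-1,[0.06,0.88,0],0],
  [-1,[0.06,0.88,0],0],
  [-1,[0.06,0.88,0],0],
  [-1,[0.06,0.88,0],0],
  [-1,[0.06,0.88,0],0],
])

```text
time_s: 55.7
tcp_pos: [0.5804, 0.0805, 0.2567]
tool_rot: [[-0.998, 0.064, -0.01], [0.064, 0.998, 0.008], [0.01, 0.008, -1.0]]
contact_force: [-0.3, -0.2, -2.7]
grip_width: 0.0475
```

Call:
servo_tool([
  [-1,[0.06,0.88,0],0],
  [-1,[0.06,0.88,0],0],
  [-1,[0.06,0.88,0],0],
  [-1,[0.06,0.88,0],0],
  [-1,[0.06,0.88,0],0],
])

```text
time_s: 56.12
tcp_pos: [0.5786, 0.2167, 0.2563]
tool_rot: [[-0.998, 0.058, -0.013], [0.058, 0.998, 0.01], [0.013, 0.009, -1.0]]
contact_force: [1.0, 0.4, -1.5]
grip_width: 0.0475
```

```bash
python3 - <<'E'
from st import *
plan([(.5795,.3318,.26,85.8,'over'),(.5795,.3318,.2,85.8,'dn')])
E
```

```text
t 56.1 p [0.5786 0.2167 0.2563] jaw 86.7 q7 0.89 w 0.0475 F [ 1.   0.4 -1.5]
over shift [0.039, 0.767, -0.017] turn 0.01 rows>= 3
dn shift [-0.005, -0.004, 0.4] turn 0.0 rows>= 2
```

Call:
servo_tool([
  [-1,[0.039,0.76,0],0.01],
  [-1,[0.039,0.76,0],0.01],
  [-1,[0.039,0.76,0],0.01],
  [-1,[0.039,0.76,0],0.01],
  [-1,[0.039,0.76,0],0.01],
  [-1,[0.039,0.76,0],0.01],
  [-1,[0.039,0.76,0],0.01],
])

```text
time_s: 56.7
tcp_pos: [0.5809, 0.3277, 0.2563]
tool_rot: [[-0.997, 0.077, -0.013], [0.077, 0.997, 0.007], [0.014, 0.006, -1.0]]
contact_force: [-0.6, -1.3, -1.5]
grip_width: 0.0469
```

Call:
servo_tool([
  [-1,[0,0,0.1],0],
  [-1,[0,0,0.25],0],
  [-1,[0,0,0.33],0],
  [-1,[0,0,0.33],0],
  [-1,[0,0,0.33],0],
])

```text
time_s: 57.12
tcp_pos: [0.5805, 0.3267, 0.2064]
tool_rot: [[-0.997, 0.079, -0.014], [0.079, 0.997, 0.006], [0.015, 0.005, -1.0]]
contact_force: [-0.3, -0.3, -2.2]
grip_width: 0.047
```

```bash
python3 - <<'E'
from st import *
plan([(.5795,.3318,.176,85.8,'over')])
p=snap('side','s17'); o=r.observe(); z=o['tcp_pos'][2]-.0958; t=o['tcp_pos']
print('exp',t[:2]-[.087,-.0063],z)
cv2.imwrite('pics/s17c.png',cv2.resize(cv2.imread('pics/s17.png')[100:200,180:300],None,fx=6,fy=6,interpolation=cv2.INTER_CUBIC))
E
```

```text
t 57.1 p [0.5805 0.3267 0.2064] jaw 85.5 q7 0.69 w 0.047 F [-0.3 -0.3 -2.2]
over shift [0.006, 0.032, 0.203] turn -0.004 rows>= 1
exp [0.4937 0.3338] 0.11173766003945407
```

View pics/s17c.png

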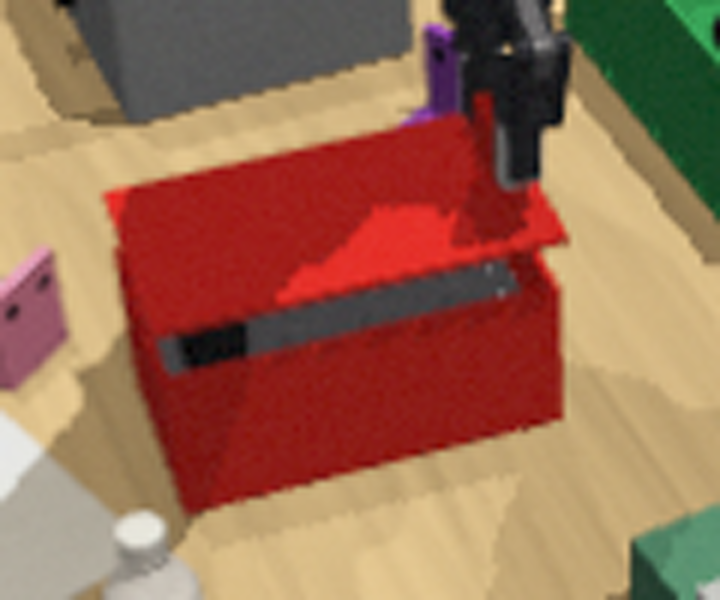

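The lid hangs level over the tub, with the gap at (340,320). I correct y and lower it.

Call:
servo_tool([
  [-1,[0.006,0.033,0.03],-0.004],
  [-1,[0.006,0.033,0.06],-0.004],
  [-1,[0.006,0.033,0.09],-0.004],
  [-1,[0.006,0.033,0.09],-0.004],
  [-1,[0.006,0.033,0.09],-0.004],
])

```text
time_s: 57.58
tcp_pos: [0.5799, 0.3325, 0.1937]
tool_rot: [[-0.997, 0.072, -0.013], [0.072, 0.997, 0.007], [0.014, 0.006, -1.0]]
contact_force: [0.5, 0.6, -2.1]
grip_width: 0.0471
```

```bash
python3 - <<'E'
from st import *
plan([(.5793,.3319,.175,85.8,'dn')])
E
```

```text
t 57.6 p [0.5799 0.3325 0.1937] jaw 85.9 q7 0.68 w 0.0471 F [ 0.5  0.6 -2.1]
dn shift [0.002, -0.005, 0.125] turn 0.001 rows>= 1
```

Call:
servo_tool([
  [-1,[0.002,-0.004,0.03],0],
  [-1,[0.002,-0.004,0.06],0],
  [-1,[0.002,-0.004,0.085],0],
  [-1,[0.002,-0.004,0.1],0],
  [-1,[0.002,-0.004,0.115],0],
  [-1,[0.002,-0.004,0.125],0],
  [-1,[0.002,-0.004,0.125],0],
])

```text
time_s: 58.17
tcp_pos: [0.5793, 0.332, 0.1758]
tool_rot: [[-0.997, 0.072, -0.013], [0.072, 0.997, 0.007], [0.013, 0.006, -1.0]]
contact_force: [-3.0, -1.8, 4.0]
grip_width: 0.0474
```

```bash
python3 - <<'E'
from st import *
plan([])
p=snap('side','s18'); print(fit(p,'tublid',(.4928,.3382,-.073)))
E
```

```text
t 58.2 p [0.5793 0.332  0.1758] jaw 85.9 q7 0.67 w 0.0474 F [-3.  -1.8  4. ]
(array([ 0.4935,  0.3383, -0.078 ]), np.float64(0.06314300411522633))
```

Call:
servo_tool([
  [0.5,[0,0,0],0],
  [0.8,[0,0,0],0],
  [0.8,[0,0,0],0],
  [0.8,[0,0,0],0],
  [0.8,[0,0,-0.2],0],
  [0.8,[0,0,-0.5],0],
  [0.8,[0,0,-0.8],0],
  [0.8,[0,0,-0.8],0],
])

```text
time_s: 58.88
tcp_pos: [0.582, 0.3328, 0.3044]
tool_rot: [[-0.997, 0.072, -0.004], [0.072, 0.997, 0.013], [0.005, 0.013, -1.0]]
contact_force: [-0.3, 1.1, 1.7]
grip_width: 0.0763
```

Call:
servo_tool([
  [0.8,[0.1,-0.85,-0.1],0],
  [0.8,[0.1,-0.85,-0.1],0],
  [0.8,[0.1,-0.85,-0.1],0],
  [0.8,[0.1,-0.85,-0.1],0],
  [0.8,[0.1,-0.85,-0.1],0],
  [0.8,[0.1,-0.85,-0.1],0],
  [0.8,[0.1,-0.85,-0.1],0],
])

```text
time_s: 59.47
tcp_pos: [0.5576, 0.2078, 0.3177]
tool_rot: [[-0.997, 0.071, -0.004], [0.071, 0.997, 0.014], [0.005, 0.014, -1.0]]
contact_force: [0.0, 0.8, -0.5]
grip_width: 0.0769
```

```bash
python3 - <<'E'
from st import *
plan([])
p=snap('side','s19'); t=snap('top','t19')
for q in(p,t): print(fit(q,'tublid',(.4928,.3382,-.073)))
a=cv2.resize(cv2.imread('pics/s19.png')[60:300,160:440],None,fx=1.4,fy=1.4); b=cv2.resize(cv2.imread('pics/t19.png')[100:340,110:390],None,fx=1.4,fy=1.4)
cv2.imwrite('pics/c19.png',np.hstack([a,b]))
E
```

```text
t 59.5 p [0.5576 0.2078 0.3177] jaw 85.9 q7 0.9 w 0.0769 F [ 0.   0.8 -0.5]
(array([ 0.4929,  0.3382, -0.0911]), np.float64(0.04400919976635514))
(array([ 0.4918,  0.3388, -0.069 ]), np.float64(0.09844225664538164))
```

View pics/c19.png

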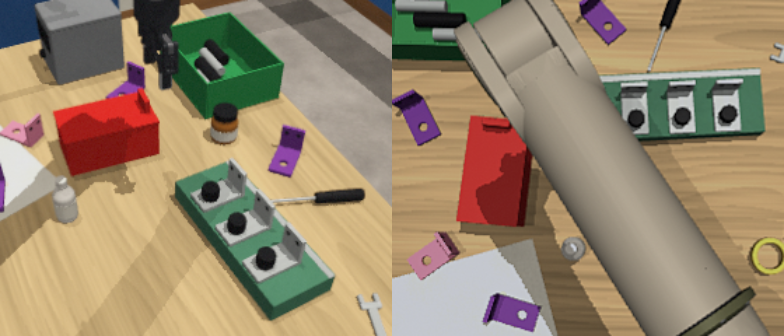

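The lid is closed, and its side-view fit matches the initial seated one (cost 0.044 in both). All the brackets and screws are in place, so I hand in.

```bash
python3 -c "
from bench import r
print(r.job_done(), r.observe()['time_s'])"
```

```text
the job is handed in; nothing more can be done
the job is handed in; nothing more can be done
```

The job is done and handed in at about 60 s of the 210 s allowed. No screw was dropped, so screw a stays in the tub as the spare.

- **Lid off:** I tipped the lid by its fin to about 20° with the near end on the rim, then laid it flat in the middle of the mat. On the first tip the near end rose roughly 15 mm off the rim. I set it back down and tipped it again properly before lifting it away.
- **Brackets:** All three steel brackets were there. One had been knocked aside before I reached it, so I measured it again before picking it up. With the brackets on the rail, the camera fit put each hole within 1.6 mm of its rail hole and each bracket square to about 0.013 rad.
- **Screws:** Three thumbscrews are fully in. The last pictures show the knobs sitting on the brackets, at the expected height of about 80 mm.
- **Lid back:** The final side-view fit matches the one taken at the start with the lid seated. The top-view fit was poorer because the arm covered part of the tub.

The other things on the bench looked untouched wherever they showed in the last pictures. I viewed 16 pictures, two over the budget.

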